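# Reload the tag printer's ribbon unit: unlock, swap spent cores for new rolls, relock

### The job

Reload the ribbon unit: unlock its blue hood with the red-handled key from the key stand, swing the hood fully open, put every spent core (bare cardboard) into the grey bin and snap the two new rolls into the free lanes; the part-used roll stays where it is. Then shut the hood, lock it again with the key and put the key back in its stand.

Things in the scene. Friction and masses are not known exactly. Their poses are not given: they have to be found in the camera images.
- ribbon_unit: Light grey ribbon unit of a tag printer, fixed: an open tray 200 mm deep (x) by 300 mm wide (y), walls 133 mm high, its floor 66 mm above the table, a motor housing 150 mm high behind it (x = 100 to 162 mm), three lanes side by side, and the hinged blue hood on top. Origin under the middle of the tray; x to its back, y to its left, z up.
- hood (a joint): Hinge of the blue hood (198 x 302 mm, 0.4 kg, clear window, top face 159 mm above the table when shut). 0 = shut; grows as the front swings up and back about the unit's y through hood_hinge; 1.57 upright (clear of the lanes), stop at 1.85. Stiff (0.55 N m): stays where it is left. Held shut by the latch's tongue while locked.
- hood_hinge (a point): Middle of the hood's hinge axis, at the back of the tray, 154.5 mm above the table; axes as the unit's when shut, turning with the hood.
- hood_handle (a point): Middle of the grip of the hood's steel bar handle: round bar 12 mm dia, 100 mm long along the unit's y, its centre 40 mm above the hood's top face, near the front right corner; 168 mm in front of the hinge and 44 mm above it when shut. Turns with the hood, so on an upright hood it is at the back.
- latch (a joint): Quarter-turn cam latch in the hood near its front left corner. 0 = locked, 1.57 = unlocked, a stop at each; clockwise seen from above unlocks, anticlockwise locks. Stays where it is left (0.08 N m). The hood is free above about 1.25.
- latch_slot (a point): Centre of the mouth of the key slot in the latch's round steel boss (40 mm dia, standing 20 mm above the hood). Slot 26 by 8 mm with bevelled edges, 15 mm deep; x runs along the slot and turns with the latch, z out of the slot.
- latch_key: Key, 52 mm tall, 80 g, upright in its stand. Steel blade 22 (x) by 5 mm, 14 mm long, tip tapered; collar 32 mm dia (14 to 18 mm above the tip) stops on the slot's boss; red bar handle 64 (x) by 10 mm (y), 28 to 52 mm above the tip. Origin mid-tip, z up to the handle. Home, the tip is 14 mm below the slot's mouth. 1.5 mm play each side in a slot: turns about 0.15 rad before the latch follows.
- stand_slot (a point): Centre of the mouth of the slot in the round black head (54 mm dia) of the key's post-shaped stand, 96 mm above the table, fixed to it. Slot 26 by 8 mm with bevelled edges, 18 mm deep; x along the slot, z up.
- lane_a (a point): Middle of a seated spindle in the left lane, 102 mm above the table, x along the spindle (the unit's x). Posts at both ends have nose cups: press straight down; noses ride down sloping lead-ins (128 mm apart, 28 wide, 21 above the axis; 112 apart, 15 wide, 7.5 above it), are pushed in 4 mm and spring out into cups 121 mm apart. Seats with 5 to 8 N; 7 to 10 N straight up takes it out.
- lane_b (a point): The same point of the middle lane, 95 mm to the right of lane_a; the same posts, cups and forces.
- lane_c (a point): The same point of the right lane, 95 mm to the right of lane_b; the same posts, cups and forces.
- roll_new_1: New ribbon roll: full, black, 45 mm dia, 0.17 kg, on a flat brown tray (floor 3 mm, rim and middle bar 14 mm high). Spindle 120 mm long over two white dome noses (12 mm dia), each on a spring: pushes in up to 7 mm, 3.2 N at 4 mm. White hexagonal flanges, 52 mm across flats, 64 mm apart inside: grip between them. Origin mid-spindle on its axis, x along it, ends alike. Lying flat, axis 26 mm up.
- roll_new_2: New ribbon roll: full, black, 45 mm dia, 0.17 kg, on a flat brown tray (floor 3 mm, rim and middle bar 14 mm high). Spindle 120 mm long over two white dome noses (12 mm dia), each on a spring: pushes in up to 7 mm, 3.2 N at 4 mm. White hexagonal flanges, 52 mm across flats, 64 mm apart inside: grip between them. Origin mid-spindle on its axis, x along it, ends alike. Lying flat, axis 26 mm up.
- roll_used: Part-used ribbon roll, black, 36 mm dia, in one of the lanes; it stays. Spindle 120 mm long over two white dome noses (12 mm dia), each on a spring: pushes in up to 7 mm, 3.2 N at 4 mm. White hexagonal flanges, 52 mm across flats, 64 mm apart inside: grip between them. Origin mid-spindle on its axis, x along it, ends alike. Lying flat, axis 26 mm up.
- core_1: Spent core, if there: bare brown cardboard tube, 24 mm dia, 0.1 kg, in a lane. Spindle 120 mm long over two white dome noses (12 mm dia), each on a spring: pushes in up to 7 mm, 3.2 N at 4 mm. White hexagonal flanges, 52 mm across flats, 64 mm apart inside: grip between them. Origin mid-spindle on its axis, x along it, ends alike. Lying flat, axis 26 mm up.
- core_2: Spent core, if there: bare brown cardboard tube, 24 mm dia, 0.1 kg, in a lane. Spindle 120 mm long over two white dome noses (12 mm dia), each on a spring: pushes in up to 7 mm, 3.2 N at 4 mm. White hexagonal flanges, 52 mm across flats, 64 mm apart inside: grip between them. Origin mid-spindle on its axis, x along it, ends alike. Lying flat, axis 26 mm up.
- bin_floor (a point): Middle of the inner floor of the grey open bin for spent cores, 66 mm above the table; inside 138 mm (x) by 142 mm (y), rim 94 mm above the table, fixed to the table.

How it is judged:
By the outcome, as a careful person would: the job done as asked, in the order asked, and still so for the second after the job is handed in, with the robot touching nothing.
Of core_1, core_2 only 1 to 2 are there at a start; the rules pass over those that are not, and their reading is None.
At some moment in a run one of roll_new_1, roll_new_2 may be knocked a few centimetres aside while the robot is not near it.
It also fails if it takes over 210 s, if anything falls off the work surface, if the arm or the gripper's body presses on something with over 40 N, if the wrist force passes 120 N, or if a joint passes its speed limit or range.

### The arm

A 6-joint arm with a two-finger parallel gripper is mounted at the origin on a cart in front of the work surface, level with it; the furniture and walls round the work are solid. World frame = base frame: x ahead of the robot, y to its left, z up, the work surface at z = 0. Lengths are in m, angles in degrees, forces in N, time in s.
With the tool pointing down it reaches from about 0.4 to 0.825 m from the base axis. Payload 7 kg.
Tool frame: the origin (TCP) lies midway between the tips of the shut fingers; the grasp point (between the pads) lies ctrl.tcp_to_grasp behind it (ctrl.tcp_to_grasp is the distance from the TCP to the grasp point, in m); z points along the fingers, y is the line along which they close (so a half turn about z gives the same grasp; the last joint's range is limited). The gripper opens to 88 mm and grips with 3 to 60 N. Pads are 19 mm wide; open, the fingers measure 130 mm over their backs; the gripper's body (78 mm by 193 mm) begins 47 mm behind the grasp point.
Start: joints at [-55.858, 20.546, 0.682, 0, -70.136, -16.507], TCP at [0.204, -0.643, 0.227] pointing down, gripper open.
Joint ranges: [-176.03, 176.03], [-82.01, 121.73], [-58.28, 71.71], [-173.87, 95.51], [-174.79, -0.11], [-173.66, 173.66]. Speed limits (degrees/s): [136.94, 136.94, 172.46, 180, 180, 180].

### API

Orientations are given as [roll, pitch, yaw] about the fixed x, y, z axes, in that order (R = Rz(yaw) Ry(pitch) Rx(roll)).
In Python, from plant import ctrl, imaging, close_job gives the robot as it stands.
- The arm moves only by the shell command python3 -m crank 'ROWS'. ROWS is JSON, a list of rows, each a list of 3 entries, a list of its own where there are three numbers: the shift along the world's x, y, z in m, then the turn, a rotation vector about the world's x, y, z in degrees, then the opening, from -1 (shut) to 1 (fully open), so that 0 is half open. A call has 1 to 12 rows; each row shifts and turns the commanded pose from where the row before left it; what a row does not reach is not made up. A row lasts 1/10 s, in which the tool goes at most 50 mm and 8.59 degrees, less where a joint would pass 70% of its speed; a pose out of reach is approached as far as the arm can. A call is refused whole if a number of a shift passes 0.05 or a number of a turn 8.59, either way. A call with a gripper value outside its range is refused whole. The fingers move at their own pace and stop on an object; the grip force is fixed at half the most. Time passes only in rows, so rows that do not move let the fingers close. It gives the time, the measured TCP pose, the force, the opening and the grip force at its end, in the units of the state.
- ctrl.get_obs(): the state, without advancing time (a new reading comes with each control period).
- imaging.snapshot(name): name is "scene" or "top" or "wrist"; returns (picture, depth): 420x560x3 uint8, blue, green, red; 420x560 float32, m along the optical axis (not along the pixel's ray), 0 where there is no reading.
- imaging.camera_model(name): a dict with "mtx" (3x3 intrinsics, pixels), "D" ([k1, k2, p1, p2, k3] as OpenCV has them; the pictures are not rectified), "R" (3x3) and "t" (3): a world point X has camera coordinates R X + t. Camera axes: x right, y down, z forward; pixel columns grow to the right and rows downward; lengths in m; the calibration is good to about 2 mm. A picture is of the moment at which its call begins: read the wrist's pose just before it. camera_model takes no time and is no camera call; for the wrist camera it gives the pose at the moment of the call.
- close_job(): hands the job in; it is judged then, once.
The state is a dict: "clock": time; "joint_pos": joint angles; "qvel": joint speeds; "tau": joint torques, N m; "tool_pos": TCP position; "orientation": TCP orientation; "force": force on the tool from outside, world axes, zero at the start; "moment": the same for the moment, N m; "opening": finger opening in m; "gripper_force": force on a finger pad.
Only numpy, scipy, OpenCV 4.12 (cv2) and the standard library are available. Lean on these libraries where they do the work, as an engineer would, in place of code of your own. Each camera call takes 0.05 s, during which the arm holds its last target. There are 200 camera calls.

## Working session

There is one attempt and no reset: what is moved stays moved. The work goes in short steps, Python scripts to look and compute and a shell command to move; the robot and the scene stay as the last step left them, time stands still between calls to the robot, and variables do not carry over. Pictures are saved under pics/ and viewed, at most 14 in all, crops included, and the job is handed in when it is done.

```bash
ls; mkdir -p pics; cat > h.py <<'E'
import sys; sys.path.insert(0,'.')
import numpy as np, cv2
from plant import ctrl, imaging, close_job
def snap(n,f):
    m=imaging.camera_model(n); p,d=imaging.snapshot(n)
    cv2.imwrite(f'pics/{f}.png',p); np.savez(f'pics/{f}.npz',d=d,p=p,**{k:np.array(v) for k,v in m.items()})
def load(f): return np.load(f'pics/{f}.npz')
def ray(s,u,v):
    x=cv2.undistortPoints(np.array([[[u,v]]],float),s['mtx'],s['D'])[0,0]
    return np.array([x[0],x[1],1.])
def at(s,u,v):  # from depth
    r=3; w=s['d'][max(0,int(v)-r+2):int(v)+r-1,max(0,int(u)-r+2):int(u)+r-1]; w=w[w>0]
    return s['R'].T@(ray(s,u,v)*np.median(w)-s['t'])
def atz(s,u,v,z): # intersect with height z
    c=-s['R'].T@s['t']; d=s['R'].T@ray(s,u,v); return c+d*(z-c[2])/d[2]
def cloud(s):
    h,w=s['d'].shape; u,v=np.meshgrid(np.arange(w),np.arange(h))
    x=cv2.undistortPoints(np.stack([u,v],-1).reshape(-1,1,2).astype(float),s['mtx'],s['D']).reshape(h,w,2)
    P=np.dstack([x,np.ones((h,w))])*s['d'][...,None]
    P=(P-s['t'])@s['R']; P[s['d']==0]=np.nan; return P
E
python3 - <<'E'
from h import *
snap('scene','s0'); snap('top','t0')
o=ctrl.get_obs(); print(o, ctrl.tcp_to_grasp)
E
```

```text
pics
{'clock': 0.1, 'joint_pos': array([-5.58572669e+01,  2.05866543e+01,  6.39508606e-01, -1.78979729e-02,
       -7.01358465e+01, -1.65048518e+01]), 'qvel': array([-0.04005343, -0.10318355,  0.076986  ,  0.06859956,  0.00189092,
        0.01752434]), 'tau': array([-2.02739117e-03, -5.84160054e+01,  2.93750542e+01,  7.01547012e+00,
        1.01073092e-02, -7.78830713e-05]), 'tool_pos': array([ 0.20434635, -0.64286931,  0.2257272 ]), 'orientation': array([ 1.79915647e+02, -7.44704766e-03, -1.62368207e+02]), 'force': array([0.13563956, 0.17629239, 0.02411297]), 'moment': array([ 0.0350104 , -0.00478155,  0.00169754]), 'gripper_force': 0.0, 'opening': 0.08745376825668856} 0.0188
```

View pics/t0.png

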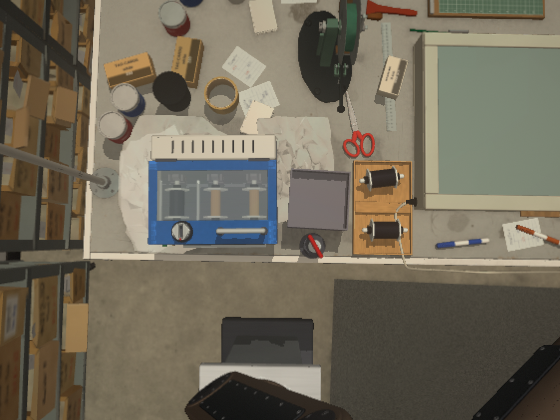

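View pics/s0.png

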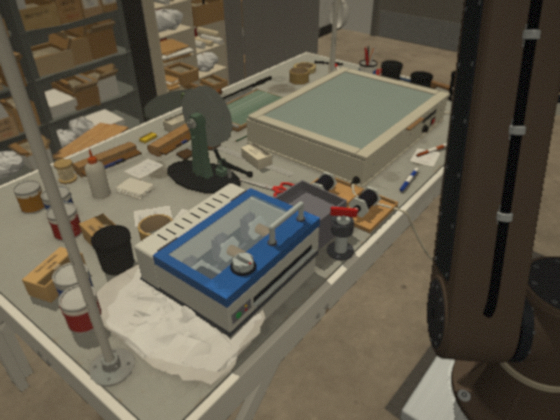

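The top view shows the unit at (213,190), its latch at (181,231) and handle at (241,231). The bin is at (319,200), the key and stand at (313,245), and the rolls at (382,179) and (385,231). The used roll sits in the left lane, with cores in the middle and right lanes.

```bash
python3 - <<'E'
from h import *
np.set_printoptions(precision=4,suppress=True)
s=load('t0'); print(-s['R'].T@s['t'])
P=cloud(s); hsv=cv2.cvtColor(s['p'],cv2.COLOR_BGR2HSV)
# blue hood
m=((hsv[...,0]>100)&(hsv[...,0]<125)&(hsv[...,1]>140)&(hsv[...,2]>60)); m[:130]=0;m[250:]=0;m[:,:145]=0;m[:,280:]=0
top=m&(abs(P[...,2]-.159)<.008)
q=P[top]; print('hoodz',np.median(q[:,2]),len(q)); r=cv2.minAreaRect((q[:,:2]*1000).astype(np.float32)); print('hood',r, cv2.boxPoints(r))
# red key
m=((hsv[...,0]<8)|(hsv[...,0]>172))&(hsv[...,1]>150); m[:230]=0;m[262:]=0;m[:,:295]=0;m[:,330:]=0
v,u=np.nonzero(m); print('redpx',len(u),u.mean(),v.mean(), np.nanmedian(P[m][:,2]))
pts=np.array([atz(s,a,b,.134)[:2] for a,b in zip(u,v)]);r=cv2.minAreaRect((pts*1000).astype(np.float32)); print('key',r)
for n,(u,v) in dict(latch=(181,231),bar1=(218,231),bar2=(264,231),binc=(319,205),stand=(305,249),r1=(382,179),r2=(385,230),core1=(216,205),core2=(255,205),tray=(383,206),table=(300,255)).items(): print(n,at(s,u,v))
m=(P[...,2]>.045)&(P[...,2]<.08); m[:, :285]=0;m[:,352:]=0;m[:165]=0;m[232:]=0
q=P[m];r=cv2.minAreaRect((q[:,:2]*1000).astype(np.float32));print('bin',r,np.median(q[:,2]))
a=s['p'][130:265,140:425]; cv2.imwrite('pics/t0c.png',cv2.resize(a,None,fx=2.8,fy=2.8,interpolation=cv2.INTER_CUBIC))
E
```

```text
[ 0.4788 -0.0517  1.2896]
hoodz 0.1588469901915492 2992
hood ((565.3643798828125, 112.73605346679688), (195.54090881347656, 298.406005859375), 1.3496283292770386) [[464.1068 259.5948]
 [471.1353 -38.7284]
 [666.6219 -34.1227]
 [659.5935 264.2005]]
redpx 98 314.8775510204082 245.87755102040816 0.13351581764553275
key ((465.77679443359375, -130.86146545410156), (60.58391571044922, 9.685223579406738), 29.09260368347168)
latch [0.4954 0.1829 0.1641]
bar1 [0.4962 0.0916 0.2031]
bar2 [ 0.4978 -0.0116  0.2029]
binc [ 0.5682 -0.1448  0.0667]
stand [ 0.4571 -0.1092  0.0976]
r1 [ 0.6394 -0.3081  0.0498]
r2 [ 0.5078 -0.3155  0.0522]
core1 [0.5576 0.1036 0.1594]
core2 [0.5592 0.0123 0.1577]
tray [ 0.572  -0.3179  0.0159]
table [ 0.4392 -0.1009 -0.001 ]
bin ((590.9744873046875, -134.3732452392578), (159.7335205078125, 165.78196716308594), 88.14392852783203) 0.06625642942426022
```

View pics/t0c.png

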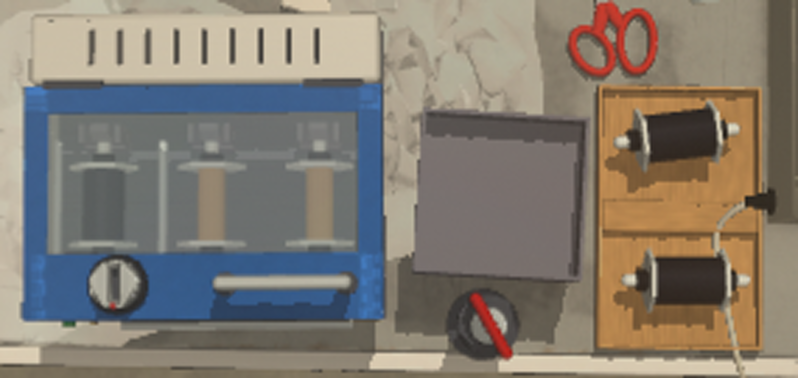

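The unit is turned about 1.35° and the key bar about 29°. I'll go above the key and look with the wrist camera, then do the same above the latch.

```bash
python3 -m crank '[[[0.02,0.02,0.007],[0,0,8.3],1],[[0.02,0.02,0.007],[0,0,8.3],1],[[0.02,0.02,0.007],[0,0,8.3],1],[[0.02,0.02,0.007],[0,0,8.3],1],[[0.02,0.02,0.007],[0,0,8.3],1],[[0.02,0.02,0.007],[0,0,8.3],1],[[0.02,0.02,0.007],[0,0,8.3],1],[[0.02,0.02,0.007],[0,0,8.3],1],[[0.02,0.02,0.007],[0,0,8.3],1],[[0.02,0.02,0.007],[0,0,8.3],1],[[0.02,0.02,0.007],[0,0,8.3],1],[[0.02,0.02,0.007],[0,0,8.3],1]]'
python3 -m crank '[[[0.0025,0.0245,0],[0,0,8.3],1],[[0.0025,0.0245,0],[0,0,8.3],1],[[0.0025,0.0245,0],[0,0,8.3],1],[[0.0025,0.0245,0],[0,0,8.3],1],[[0.0025,0.0245,0],[0,0,8.3],1],[[0.0025,0.0245,0],[0,0,8.3],1],[[0.0025,0.0245,0],[0,0,8.3],1],[[0.0025,0.0245,0],[0,0,8.3],1],[[0.0025,0.0245,0],[0,0,8.3],1],[[0.0025,0.0245,0],[0,0,8.3],1],[[0,0,0],[0,0,8.3],1],[[0,0,0],[0,0,0],1]]'
python3 - <<'E'
from h import *
snap('wrist','w0'); o=ctrl.get_obs(); print(o['tool_pos'],o['orientation'],o['joint_pos'],o['force'])
E
```

```text
clock: 1.3
tool_pos: [0.445, -0.4022, 0.3105]
orientation: [180.0, 0.0, -62.4]
force: [0.4, -0.5, -0.6]
opening: 0.0879
gripper_force: 0.0
clock: 2.5
tool_pos: [0.4694, -0.1576, 0.3104]
orientation: [-180.0, 0.0, 28.7]
force: [-1.1, -0.4, -0.1]
opening: 0.0871
gripper_force: 0.0
[ 0.46934343 -0.1579889   0.31038688] [-1.79985876e+02  1.59317998e-02  2.83964307e+01] [ 4.17736690e+00  6.51232827e-01 -1.33178246e+01 -6.53805542e-03
 -7.60512662e+01  1.14220639e+02] [-0.14891736  0.99332548  0.94928695]
```

View pics/w0.png

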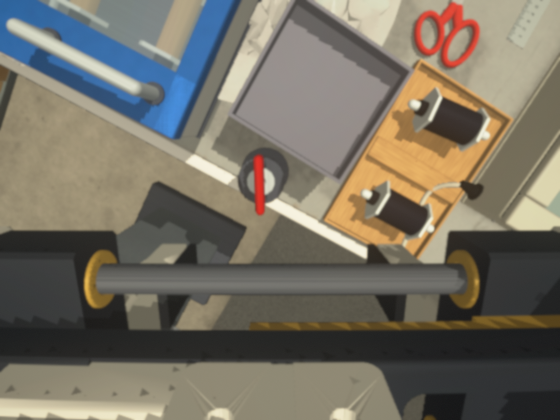

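The wrist view shows the red key bar from (259,157) to (260,213), the bin, the rolls and the hood handle. I'll measure the key here, then look above the latch.

```bash
cat >> h.py <<'E'
np.set_printoptions(precision=4,suppress=True)
def key(s,z=.134):
    hsv=cv2.cvtColor(s['p'],cv2.COLOR_BGR2HSV)
    m=(((hsv[...,0]<8)|(hsv[...,0]>172))&(hsv[...,1]>150)&(hsv[...,2]>90)).astype(np.uint8)
    n,l,st,c=cv2.connectedComponentsWithStats(m)
    for i in range(1,n):
        if st[i,4]>150:
            v,u=np.nonzero(l==i); pts=np.array([atz(s,a,b,z)[:2] for a,b in zip(u,v)])
            print('red',c[i],st[i,4],cv2.minAreaRect((pts*1000).astype(np.float32)))
E
python3 -m crank '[[[0,0.03,0],[0,0,-8],1],[[0,0.03,0],[0,0,-8],1],[[0,0.03,0],[0,0,-8],1],[[0,0.03,0],[0,0,-3],1],[[0,0.03,0],[0,0,0],1],[[0,0.03,0],[0,0,0],1],[[0,0.03,0],[0,0,0],1],[[0,0.03,0],[0,0,0],1],[[0,0.03,0],[0,0,0],1],[[-0.02,0.03,0],[0,0,0],1],[[-0.02,0.03,0],[0,0,0],1],[[-0.02,0.03,0],[0,0,0],1]]'
python3 - <<'E'
from h import *
key(load('w0')); s=load('w0')
print(at(s,400,215),at(s,452,120))
snap('wrist','w1'); o=ctrl.get_obs(); print(o['tool_pos'],o['orientation'],o['joint_pos'],o['force'])
E
```

```text
clock: 3.75
tool_pos: [0.4089, 0.2022, 0.3103]
orientation: [180.0, 0.0, 1.2]
force: [0.4, 0.5, -0.1]
opening: 0.0876
gripper_force: 0.0
red [446.9391  32.7523] 1526 ((681.9022216796875, -220.64085388183594), (51.604618072509766, 61.142486572265625), 3.694960117340088)
red [258.7861 184.0732] 519 ((467.1689453125, -132.832275390625), (61.88808822631836, 10.210341453552246), 29.600444793701172)
[ 0.5071 -0.3171  0.0523] [ 0.6405 -0.3069  0.0521]
[0.4072 0.2052 0.3104] [-179.928     0.0269    1.2435] [ 51.5558  -3.4827 -17.2894  -0.0686 -76.155   39.7041] [-2.4682  2.5964 -0.7705]
```

View pics/w1.png

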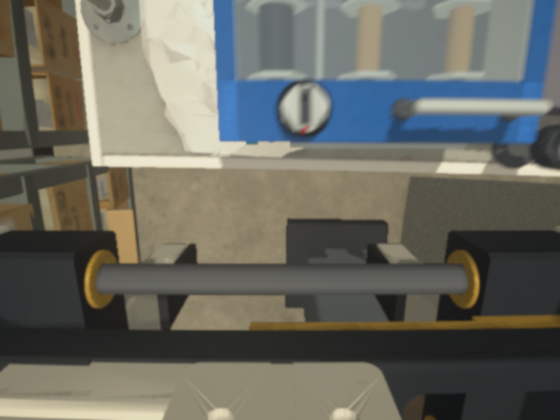

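The latch boss is at (305,107) with its slot running along the image's vertical, and the handle is at (480,107).

```bash
python3 - <<'E'
from h import *
s=load('w1'); g=cv2.cvtColor(s['p'],cv2.COLOR_BGR2GRAY); P=cloud(s)
hsv=cv2.cvtColor(s['p'],cv2.COLOR_BGR2HSV)
sub=hsv[75:140,270:340]; m=(sub[...,1]<60)&(sub[...,2]>110)
v,u=np.nonzero(m); u=u+270; v=v+75
r=cv2.minEnclosingCircle(np.stack([u,v],1).astype(np.float32)); print('circ',r, atz(s,*r[0],.179))
c=r[0]
d=((hsv[...,2]<70)&(np.hypot(*(np.mgrid[:420,:560]-np.array([c[1],c[0]])[:,None,None]))<19))
v,u=np.nonzero(d); pts=np.array([atz(s,a,b,.177)[:2] for a,b in zip(u,v)]); print('slit',u.mean(),v.mean(),cv2.minAreaRect((pts*1000).astype(np.float32)))
b=((hsv[...,0]>100)&(hsv[...,0]<125)&(hsv[...,1]>140)); 
# front edge of hood line
E=[]
for u in range(230,540,10):
    vv=np.nonzero(b[60:150,u])[0]
    if len(vv): E.append(atz(s,u,60+vv.max(),.155)[:2])
E=np.array(E); k=np.polyfit(E[:,1],E[:,0],1); print('front edge slope deg',np.degrees(np.arctan(k[0])),np.median(abs(np.polyval(k,E[:,1])-E[:,0])))
for uv in [(400,107),(480,106),(545,106)]: print(at(s,*uv))
cv2.imwrite('pics/w1c.png',cv2.resize(s['p'][70:145,260:350],None,fx=6,fy=6,interpolation=cv2.INTER_CUBIC))
E
```

```text
circ ((304.5, 93.1140365600586), 38.96634292602539) [0.5054 0.1835 0.179 ]
slit 289.7916666666667 86.25 ((511.24786376953125, 195.8269500732422), (1.8901007175445557, 9.419390678405762), 39.546836853027344)
front edge slope deg -1.0663775069572068 0.0004906434350004651
[0.4972 0.0962 0.1639]
[0.4967 0.0471 0.2047]
[ 0.4985 -0.0054  0.2054]
```

View pics/w1c.png

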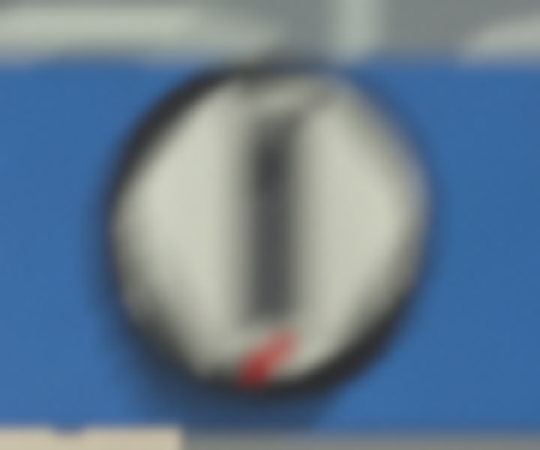

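```bash
python3 - <<'E'
from h import *
s=load('w1'); c=atz(s,305.2,106.2,.179);a=atz(s,260+272/6,70+115/6,.179);b=atz(s,260+268/6,70+318/6,.179); print(c,a-b,np.degrees(np.arctan2((a-b)[1],(a-b)[0])))
s=load('w0'); hsv=cv2.cvtColor(s['p'],cv2.COLOR_BGR2HSV)
cv2.imwrite('pics/w0c.png',cv2.resize(s['p'][140:225,215:305],None,fx=6,fy=6,interpolation=cv2.INTER_CUBIC))
E
```

```text
[0.4949 0.1826 0.179 ] [0.0276 0.0004 0.    ] 0.7995780325877064
```

View pics/w0c.png

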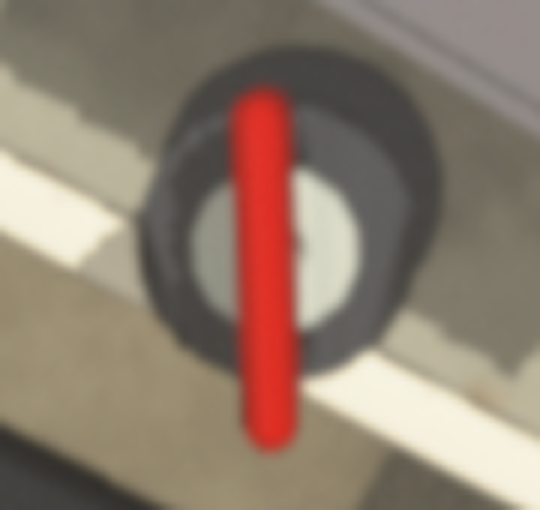

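```bash
python3 - <<'E'
from h import *
s=load('w0'); print(atz(s,260.8,181.3,.100)[:2],atz(s,259.5,185,.134)[:2])
a=atz(s,215+263/6,140+88/6,.134);b=atz(s,215+271/6,140+452/6,.134);d=a-b;print(np.linalg.norm(d),np.degrees(np.arctan2(d[1],d[0])))
o=ctrl.get_obs(); print(o['tool_pos'],o['orientation'])
E
```

```text
[ 0.4662 -0.1334] [ 0.4677 -0.1335]
0.06362038609183392 28.949395900491904
[0.4072 0.2052 0.3104] [-179.928     0.0269    1.2435]
```

```bash
python3 -m crank '[[[0.007,-0.04,0],[0,0,7],1],[[0.007,-0.04,0],[0,0,7],1],[[0.007,-0.04,0],[0,0,7],1],[[0.007,-0.04,0],[0,0,7],1],[[0.007,-0.04,0],[0,0,0],1],[[0.007,-0.04,0],[0,0,0],1],[[0.007,-0.04,0],[0,0,0],1],[[0.007,-0.04,0],[0,0,0],1],[[0.002,-0.0155,0],[0,0,0],1],[[0,0,-0.04],[0,0,0],1],[[0,0,-0.04],[0,0,0],1],[[0,0,-0.04],[0,0,0],0.2]]'
python3 -m crank '[[[0,0,-0.02],[0,0,0],0],[[0,0,0],[0,0,0],0],[[0,0,0],[0,0,0],0],[[0,0,0],[0,0,0],0]]'
```

```text
clock: 5.0
tool_pos: [0.4672, -0.1348, 0.1892]
orientation: [180.0, -0.0, 29.2]
force: [2.0, -0.1, -0.4]
opening: 0.0835
gripper_force: 0.0
clock: 5.4
tool_pos: [0.4686, -0.134, 0.1721]
orientation: [179.9, -0.1, 29.5]
force: [0.2, -0.7, -0.7]
opening: 0.0531
gripper_force: 0.0
```

```bash
python3 -m crank '[[[-0.001,0.0005,-0.03],[0,0,-0.3],0],[[0,0,-0.02],[0,0,0],0],[[0,0,-0.015],[0,0,0],0],[[0,0,0],[0,0,0],0],[[0,0,0],[0,0,0],0]]'
python3 -m crank '[[[0,0,0],[0,0,0],-0.6],[[0,0,0],[0,0,0],-0.8],[[0,0,0],[0,0,0],-1],[[0,0,0],[0,0,0],-1],[[0,0,0],[0,0,0],-1],[[0,0,0],[0,0,0],-1],[[0,0,0],[0,0,0],-1],[[0,0,0],[0,0,0],-1]]'
```

```text
clock: 5.9
tool_pos: [0.4674, -0.1333, 0.1068]
orientation: [179.9, -0.1, 29.2]
force: [0.4, 0.0, 0.6]
opening: 0.0437
gripper_force: 0.0
clock: 6.7
tool_pos: [0.4666, -0.1332, 0.1058]
orientation: [180.0, -0.0, 29.2]
force: [-1.8, 0.8, 4.5]
opening: 0.0106
gripper_force: 30.0
```

```bash
python3 -m crank '[[[0,0,0.02],[0,0,0],-1],[[0,0,0.04],[0,0,0],-1],[[0,0,0.05],[0,0,0],-1],[[0,0,0.05],[0,0,0],-1],[[0.004,0.03,0],[0,0,-7],-1],[[0.004,0.04,0],[0,0,-7],-1],[[0.004,0.04,0],[0,0,-7],-1],[[0.004,0.04,0],[0,0,-7.1],-1],[[0.004,0.04,0],[0,0,0],-1],[[0.004,0.04,0],[0,0,0],-1],[[0.004,0.04,0],[0,0,0],-1],[[0,0.03,0],[0,0,0],-1]]'
python3 -m crank '[[[0,0.016,0],[0,0,0],-1],[[0,0,0],[0,0,0],-1],[[0,0,-0.02],[0,0,0],-1],[[0,0,-0.02],[0,0,0],-1],[[0,0,0],[0,0,0],-1],[[0,0,0],[0,0,0],-1]]'
python3 - <<'E'
from h import *
snap('wrist','w2'); o=ctrl.get_obs(); print(o['tool_pos'],o['orientation'],o['opening'],o['force'])
E
```

```text
clock: 7.9
tool_pos: [0.4944, 0.1689, 0.265]
orientation: [180.0, 0.0, 1.2]
force: [0.2, 0.1, -0.6]
opening: 0.0105
gripper_force: 30.0
clock: 8.5
tool_pos: [0.4946, 0.1818, 0.2259]
orientation: [180.0, 0.0, 1.1]
force: [0.7, -0.8, -0.9]
opening: 0.0105
gripper_force: 30.0
[0.495  0.1823 0.2265] [-179.9944   -0.0515    1.1094] 0.010358554593472527 [-0.2453  0.5516 -0.1614]
```

```bash
python3 -m crank '[[[0,0.0003,-0.015],[0,0,0],-1],[[0,0,-0.008],[0,0,0],-1],[[0,0,-0.003],[0,0,0],-1],[[0,0,-0.002],[0,0,0],-1],[[0,0,-0.002],[0,0,0],-1],[[0,0,0],[0,0,0],-1]]'
```

```text
clock: 9.15
tool_pos: [0.4945, 0.1831, 0.1957]
orientation: [-180.0, -0.0, 1.1]
force: [-0.2, -0.4, -1.0]
opening: 0.0105
gripper_force: 30.0
```

```bash
python3 -m crank '[[[0,0,-0.002],[0,0,0],-1],[[0,0,-0.002],[0,0,0],-1],[[0,0,-0.002],[0,0,0],-1],[[0,0,-0.001],[0,0,0],-1],[[0,0,0],[0,0,0],-1]]'
```

```text
clock: 9.65
tool_pos: [0.4945, 0.1831, 0.1885]
orientation: [180.0, 0.0, 1.1]
force: [-0.7, -0.7, -0.9]
opening: 0.0109
gripper_force: 30.0
```

```bash
python3 -m crank '[[[0,0,0],[0,0,-8],-1],[[0,0,0],[0,0,-8],-1],[[0,0,0],[0,0,-8],-1],[[0,0,0],[0,0,-8],-1],[[0,0,0],[0,0,-8],-1],[[0,0,0],[0,0,-8],-1],[[0,0,0],[0,0,-8],-1],[[0,0,0],[0,0,-8],-1],[[0,0,0],[0,0,-8],-1],[[0,0,0],[0,0,-8],-1],[[0,0,0],[0,0,-8],-1],[[0,0,0],[0,0,-8],-1]]'
python3 -m crank '[[[0,0,0],[0,0,-2],-1],[[0,0,0],[0,0,0],-1]]'
python3 - <<'E'
from h import *
o=ctrl.get_obs(); print(o['tool_pos'],o['orientation'],o['moment'],o['force'],o['joint_pos'])
E
```

```text
clock: 10.85
tool_pos: [0.4954, 0.1834, 0.1887]
orientation: [-179.9, 0.0, -95.2]
force: [4.0, -0.1, -4.2]
opening: 0.0105
gripper_force: 30.1
clock: 11.05
tool_pos: [0.4953, 0.1834, 0.1887]
orientation: [-179.9, 0.0, -96.9]
force: [4.2, 0.4, -4.2]
opening: 0.0107
gripper_force: 30.0
[0.4953 0.1834 0.1887] [-179.9172    0.0387  -96.8701] [ 0.0505 -1.8029  0.0731] [ 4.2246  0.3901 -4.1908] [ 41.635    8.3562 -21.0219   0.0418 -60.538  -48.5257]
```

```bash
python3 -m crank '[[[0,0,0],[0,0,-2],-1],[[0,0,0],[0,0,-1],-1],[[0,0,0],[0,0,0],-1]]'
python3 - <<'E'
from h import *
o=ctrl.get_obs(); print(o['orientation'],o['moment'],o['force'])
E
```

```text
clock: 11.35
tool_pos: [0.4954, 0.1833, 0.1887]
orientation: [-179.9, 0.0, -99.8]
force: [4.7, -0.7, -4.3]
opening: 0.0101
gripper_force: 30.0
[-179.9152    0.0465  -99.7928] [-0.0286 -1.9897  0.0909] [ 4.7475 -0.7085 -4.3138]
```

```bash
python3 -m crank '[[[0,0,0],[0,0,4],-1],[[0,0,0],[0,0,4],-1],[[0,0,0],[0,0,0],-1],[[0,0,0.005],[0,0,0],-1],[[0,0,0.01],[0,0,0],-1],[[0,0,0.02],[0,0,0],-1],[[0,0,0.03],[0,0,0],-1],[[0,0,0.01],[0,0,0],-1]]'
python3 -m crank '[[[-0.0025,-0.026,0],[0,0,8],-1],[[-0.0025,-0.026,0],[0,0,8],-1],[[-0.0025,-0.026,0],[0,0,8],-1],[[-0.0025,-0.026,0],[0,0,8],-1],[[-0.0025,-0.026,0],[0,0,8],-1],[[-0.0025,-0.026,0],[0,0,8],-1],[[-0.0025,-0.026,0],[0,0,8],-1],[[-0.0025,-0.026,0],[0,0,8],-1],[[-0.0025,-0.026,0],[0,0,8],-1],[[-0.0025,-0.026,0],[0,0,8],-1],[[-0.0025,-0.026,0],[0,0,8],-1],[[0,-0.026,0],[0,0,8],-1]]'
python3 -m crank '[[[0,-0.004,0],[0,0,8],-1],[[0,0,0],[0,0,8.5],-1],[[0,0,0],[0,0,8.5],-1],[[0,0,-0.04],[0,0,0],-1],[[0,0,-0.05],[0,0,0],-1],[[0,0,0],[0,0,0],-1],[[0,0,0],[0,0,0],-1]]'
python3 - <<'E'
from h import *
o=ctrl.get_obs(); print(o['tool_pos'],o['orientation'],o['moment'],o['force'],o['joint_pos'])
E
```

```text
clock: 12.15
tool_pos: [0.4954, 0.1834, 0.2673]
orientation: [-179.8, 0.1, -91.9]
force: [0.5, 0.3, -0.1]
opening: 0.0105
gripper_force: 30.0
clock: 13.35
tool_pos: [0.4662, -0.1299, 0.2639]
orientation: [-180.0, -0.0, 4.4]
force: [1.6, 0.3, -1.4]
opening: 0.0104
gripper_force: 30.0
clock: 14.05
tool_pos: [0.4669, -0.1332, 0.1743]
orientation: [180.0, 0.1, 29.1]
force: [0.4, -0.7, -0.0]
opening: 0.0104
gripper_force: 30.0
[ 0.4669 -0.1332  0.1743] [179.9981   0.1078  29.1439] [-0.1278  0.039   0.0014] [ 0.3955 -0.6799 -0.0258] [  7.3767   5.0945 -26.9261   0.0492 -58.0788 111.7412]
```

```bash
python3 -m crank '[[[0,0,-0.03],[0,0,0],-1],[[0,0,-0.015],[0,0,0],-1],[[0,0,-0.006],[0,0,0],-1],[[0,0,-0.004],[0,0,0],-1],[[0,0,-0.003],[0,0,0],-1],[[0,0,-0.002],[0,0,0],-1],[[0,0,0],[0,0,0],-1]]'
```

```text
clock: 14.75
tool_pos: [0.4673, -0.133, 0.114]
orientation: [180.0, -0.0, 29.1]
force: [-0.1, 0.6, -0.8]
opening: 0.0105
gripper_force: 30.0
```

Entering freely, so I'll finish the insertion, release and lift. Then I'll move over towards the hood handle.

```bash
python3 -m crank '[[[0,0,-0.003],[0,0,0],-1],[[0,0,-0.003],[0,0,0],-1],[[0,0,-0.0018],[0,0,0],-1],[[0,0,0],[0,0,0],-1],[[0,0,0],[0,0,0],-0.5],[[0,0,0],[0,0,0],-0.3],[[0,0,0],[0,0,0],0],[[0,0,0],[0,0,0],0],[[0,0,0],[0,0,0],0]]'
python3 -m crank '[[[0,0,0.03],[0,0,0],0],[[0,0,0.05],[0,0,0],0],[[0,0,0.05],[0,0,0],0],[[0,0,0.04],[0,0,0],0],[[-0.02,0.02,0.01],[0,0,-7],0],[[-0.02,0.02,0],[0,0,-7],0],[[-0.02,0.02,0],[0,0,-7],0],[[0,0.04,0],[0,0,-7],0],[[0,0.03,0],[0,0,0],0],[[0,0.03,0],[0,0,0],0],[[0,0.02,0],[0,0,0],0],[[0,0,0],[0,0,0],0]]'
python3 -m crank '[[[0,0,0],[0,0,0],0],[[0,0,0],[0,0,0],0]]'
python3 - <<'E'
from h import *
snap('wrist','w3'); snap('top','t1'); o=ctrl.get_obs(); print(o['tool_pos'],o['orientation'],o['joint_pos'])
key(load('t1'))
s=load('w3');P=cloud(s); m=(P[...,2]>.196)&(P[...,2]<.212)&(P[...,0]<.53); m[240:]=0
q=P[m]; print(len(q),cv2.minAreaRect((q[:,:2]*1000).astype(np.float32)),np.percentile(q[:,2],95))
v,u=np.nonzero(m); print(u.mean(),v.mean())
E
```

```text
clock: 15.65
tool_pos: [0.467, -0.133, 0.1058]
orientation: [180.0, -0.0, 29.1]
force: [0.1, -0.0, 0.5]
opening: 0.0423
gripper_force: 0.0
clock: 16.85
tool_pos: [0.407, 0.0479, 0.2858]
orientation: [-180.0, -0.0, 1.5]
force: [-0.9, 0.3, -0.1]
opening: 0.0443
gripper_force: 0.0
clock: 17.05
tool_pos: [0.4069, 0.0456, 0.2857]
orientation: [180.0, 0.0, 1.3]
force: [0.3, -1.5, -0.2]
opening: 0.0437
gripper_force: 0.0
[0.407  0.0454 0.2858] [179.9984   0.0009   1.2477] [ 34.2977  -7.9219 -24.3186   0.0009 -73.605   56.9497]
red [387.1357   9.1298] 339 ((1057.3670654296875, -313.20880126953125), (123.99024200439453, 33.54936599731445), 89.5692138671875)
red [358.747  143.3886] 332 ((714.0366821289062, -233.7090606689453), (61.206748962402344, 75.25658416748047), 0.9478282928466797)
2754 ((498.6586608886719, 40.81006622314453), (11.859060287475586, 111.34019470214844), 1.2788978815078735) 0.20581461702801013
289.2970225127088 92.479302832244
```

View pics/w3.png

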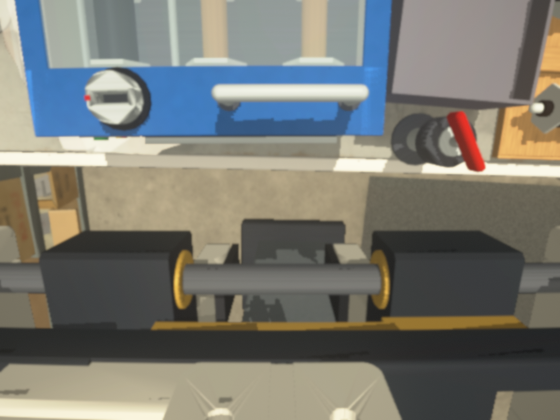

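The latch is now turned crosswise, the key is back in the stand, and the bar handle is at (290,92). Next I'll grip the bar across x and plan the arc.

```bash
python3 -m crank '[[[0.009,-0.0005,0],[0,0,-8.2],0],[[0.009,-0.0005,0],[0,0,-8.2],0],[[0.009,-0.0005,0],[0,0,-8.2],0],[[0.009,-0.0005,0],[0,0,-8.2],0],[[0.009,-0.0005,0],[0,0,-8.2],0],[[0.009,-0.0005,0],[0,0,-8.2],0],[[0.009,-0.0005,0],[0,0,-8.2],0],[[0.009,-0.0005,0],[0,0,-8.2],0],[[0.009,-0.0005,0],[0,0,-8.2],0],[[0.009,0,0],[0,0,-8.2],0],[[0.0015,0,0],[0,0,-8.2],0],[[0,0,0],[0,0,0],0]]'
python3 -m crank '[[[0,0,-0.04],[0,0,0],0],[[0,0,-0.04],[0,0,0],0],[[0,0,-0.023],[0,0,0],0],[[0,0,0],[0,0,0],-0.5],[[0,0,0],[0,0,0],-0.6],[[0,0,0],[0,0,0],-1],[[0,0,0],[0,0,0],-1],[[0,0,0],[0,0,0],-1],[[0,0,0],[0,0,0],-1],[[0,0,0],[0,0,0],-1]]'
python3 - <<'E'
from h import *
t=np.radians(np.arange(0,106,6)); x=-168*np.cos(t)+44*np.sin(t); z=168*np.sin(t)+44*np.cos(t)
print(np.c_[np.diff(x),np.diff(z)].round(1).tolist()); print(x[-1]-x[0],z[-1]-z[0])
E
```

```text
clock: 18.35
tool_pos: [0.4987, 0.0408, 0.2854]
orientation: [180.0, -0.0, -89.1]
force: [-0.8, 0.4, 0.5]
opening: 0.0438
gripper_force: 0.0
clock: 19.35
tool_pos: [0.4991, 0.0418, 0.184]
orientation: [-179.9, 0.0, -88.9]
force: [-2.0, 0.2, 6.0]
opening: 0.0111
gripper_force: 30.0
[[5.5, 17.3], [7.3, 16.6], [9.0, 15.8], [10.6, 14.8], [12.1, 13.6], [13.4, 12.2], [14.6, 10.8], [15.7, 9.2], [16.6, 7.5], [17.3, 5.7], [17.8, 3.9], [18.1, 2.0], [18.2, 0.1], [18.1, -1.8], [17.8, -3.7], [17.3, -5.5], [16.6, -7.3]]
245.967658489671 111.18068252729793
```

```bash
python3 -m crank '[[[0.0027,0,0.0085],[0,0,0],-1],[[0.0028,0,0.0088],[0,0,0],-1],[[0.0036,0,0.0083],[0,0,0],-1],[[0.0037,0,0.0083],[0,0,0],-1],[[0.0045,0,0.0079],[0,0,0],-1],[[0.0045,0,0.0079],[0,0,0],-1],[[0,0,0],[0,0,0],-1]]'
python3 -m crank '[[[0.0106,0.0003,0.0148],[0,0,0],-1],[[0.0121,0.0003,0.0136],[0,0,0],-1],[[0.0134,0.0003,0.0122],[0,0,0],-1],[[0.0146,0.0003,0.0108],[0,0,0],-1],[[0,0,0],[0,0,0],-1]]'
```

```text
clock: 20.05
tool_pos: [0.5199, 0.0421, 0.2337]
orientation: [179.9, 0.0, -88.9]
force: [-7.2, 6.2, 3.5]
opening: 0.0111
gripper_force: 30.0
clock: 20.55
tool_pos: [0.571, 0.0431, 0.2881]
orientation: [-180.0, 0.0, -88.8]
force: [-14.7, 6.8, 20.1]
opening: 0.0106
gripper_force: 30.0
```

```bash
python3 -m crank '[[[0.0147,0.0003,0.0112],[0,0,0],-1],[[0.0163,0.0003,0.0085],[0,0,0],-1],[[0.0173,0.0003,0.0057],[0,0,0],-1],[[0,0,0],[0,0,0],-1]]'
python3 -m crank '[[[0.0178,0.0003,0.0039],[0,0,0],-1],[[0.0181,0.0003,0.002],[0,0,0],-1],[[0,0,0],[0,0,0],-1]]'
python3 - <<'E'
from h import *
snap('scene','s1')
E
```

```text
clock: 20.95
tool_pos: [0.6213, 0.0438, 0.3124]
orientation: [-179.8, -0.0, -88.9]
force: [-0.6, 3.7, 6.7]
opening: 0.0108
gripper_force: 30.0
clock: 21.25
tool_pos: [0.6578, 0.0441, 0.3182]
orientation: [-179.8, -0.0, -88.9]
force: [2.1, 2.2, 4.2]
opening: 0.0112
gripper_force: 30.0
```

View pics/s1.png

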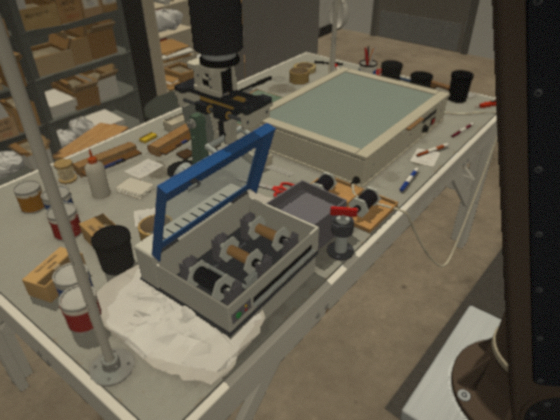

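The hood follows the gripper and is about 72° open. The lanes hold a used roll (left) and two cores. I'll continue to about 100°.

```bash
python3 -m crank '[[[0.0182,0.0004,0.0005],[0,0,0],-1],[[0.0181,0.0004,-0.0018],[0,0,0],-1],[[0.0178,0.0004,-0.0037],[0,0,0],-1],[[0,0,0],[0,0,0],-1]]'
python3 -m crank '[[[0.0173,0.0004,-0.0055],[0,0,0],-1],[[0.0125,0.0003,-0.0055],[0,0,0],-1],[[0,0,0],[0,0,0],-1]]'
```

```text
clock: 21.7
tool_pos: [0.7121, 0.0449, 0.312]
orientation: [-179.8, -0.1, -88.9]
force: [3.0, 0.7, 1.4]
opening: 0.0106
gripper_force: 30.0
clock: 22.0
tool_pos: [0.7418, 0.0455, 0.3004]
orientation: [-179.8, -0.1, -88.9]
force: [4.6, -0.0, 1.9]
opening: 0.0108
gripper_force: 30.0
```

```bash
python3 -m crank '[[[0,0,0],[0,0,0],-0.6],[[0,0,0],[0,0,0],-0.6],[[0,0,0],[0,0,0],-0.6],[[0,0,0],[0,0,0],-0.6],[[0.001,0,0.01],[0,0,0],-0.6],[[0,0,0.01],[0,0,0],-0.6],[[0,0,0.02],[0,0,0],-0.6],[[0.005,0,0.02],[0,0,0],-0.6],[[0,0,0.03],[0,0,0],-0.6],[[0,0,0.01],[0,0,0],-0.6]]'
python3 -m crank '[[[-0.02,0,0],[0,0,8],-0.2],[[-0.03,0,0],[0,0,8],0],[[-0.03,0,0],[0,0,8],0],[[-0.03,0,0],[0,0,8],0],[[-0.03,-0.0,0],[0,0,8],0],[[-0.03,-0.01,0],[0,0,8],0.4],[[-0.03,-0.01,-0.02],[0,0,8],0.4],[[-0.03,-0.01,-0.02],[0,0,8],0.4],[[-0.03,-0.01,-0.02],[0,0,8],0.4],[[-0.03,0,-0.02],[0,0,8],0.4],[[-0.02,0,-0.01],[0,0,8.3],0.4],[[0,0,0],[0,0,2],0.4]]'
python3 -m crank '[[[0,0,0],[0,0,0],0.4],[[0,0,0],[0,0,0],0.4]]'
python3 - <<'E'
from h import *
snap('wrist','w4'); snap('scene','s2'); o=ctrl.get_obs(); print(o['tool_pos'],o['orientation'],o['joint_pos'],o['force'])
a=cv2.imread('pics/w4.png');b=cv2.imread('pics/s2.png'); cv2.imwrite('pics/c4.png',np.hstack([a[:260,:],b[130:390]])[:, :].copy() if 0 else cv2.resize(np.vstack([a[:270],b[80:350]]),None,fx=1.0,fy=1.0))
E
```

```text
clock: 23.0
tool_pos: [0.7457, 0.0459, 0.4038]
orientation: [-179.7, 0.0, -88.9]
force: [-0.1, 0.2, 0.9]
opening: 0.0176
gripper_force: 0.0
clock: 24.2
tool_pos: [0.4321, 0.0056, 0.3088]
orientation: [-180.0, 0.0, 1.7]
force: [-0.3, 1.0, 1.0]
opening: 0.0614
gripper_force: 0.0
clock: 24.4
tool_pos: [0.4354, 0.0063, 0.3098]
orientation: [-180.0, -0.1, 1.3]
force: [0.2, 0.0, -0.6]
opening: 0.0617
gripper_force: 0.0
[0.4355 0.0063 0.3094] [-179.9944   -0.0153    1.3386] [ 26.955   -5.6664 -19.3926   0.0016 -76.2576  64.3832] [-0.1263  0.8929  0.2422]
```

View pics/c4.png

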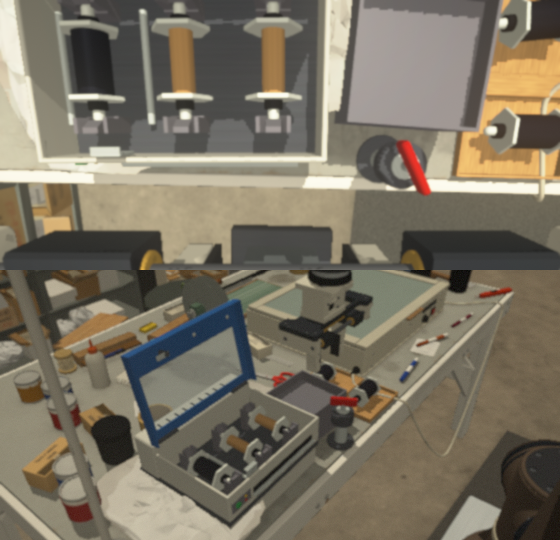

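The hood stands open, the cores lie at (183,62) and (273,58) in the wrist view, and the used roll is on the left. I'll compute the core positions, plus the rolls from the top camera.

```bash
python3 - <<'E'
from h import *
s=load('w4'); P=cloud(s); hsv=cv2.cvtColor(s['p'],cv2.COLOR_BGR2HSV)
for n,(u0,u1) in dict(used=(62,122),b=(158,210),c=(247,300)).items():
    sub=P[0:125,u0:u1].reshape(-1,3); 
    fl=sub[(sub[:,2]>.119)&(sub[:,2]<.135)]
    xm=np.median(fl[:,0]); f=fl[fl[:,0]<xm-.0]; 
    h,e=np.histogram(fl[:,0],bins=np.arange(.48,.66,.004)); 
    print(n,'flange x hist',[(round(a,3),int(c)) for a,c in zip(e,h) if c>5], 'y',[(fl[:,1][abs(fl[:,0]-a)<.02].mean().round(4)) for a in (fl[:,0].min(),fl[:,0].max())])
    tb=sub[(sub[:,2]>.110)&(sub[:,2]<.117)]; 
    print('  tube top',np.median(tb,0),len(tb))
for nm in ('b','c'):
    u0,u1=dict(b=(158,210),c=(247,300))[nm]
    br=(hsv[...,0]>8)&(hsv[...,0]<22)&(hsv[...,1]>90)&(hsv[...,2]>70); br[125:]=0; br[:,:u0]=0; br[:,u1:]=0
    v,u=np.nonzero(br); q=np.array([atz(s,a,b,.110)[:2] for a,b in zip(u,v)]); print(nm,cv2.minAreaRect((q*1000).astype(np.float32)))
# bin
b=(P[...,2]>.06)&(P[...,2]<.072); b[:,:330]=0; b[140:]=0
print('bin floor pts',P[b].min(0),P[b].max(0))
E
```

```text
used flange x hist [(np.float64(0.504), 55), (np.float64(0.508), 38), (np.float64(0.528), 123), (np.float64(0.532), 82), (np.float64(0.536), 45), (np.float64(0.54), 47), (np.float64(0.544), 53), (np.float64(0.548), 51), (np.float64(0.552), 48), (np.float64(0.556), 46), (np.float64(0.56), 51), (np.float64(0.564), 63), (np.float64(0.568), 52), (np.float64(0.572), 47), (np.float64(0.576), 40), (np.float64(0.58), 56), (np.float64(0.584), 51), (np.float64(0.588), 57), (np.float64(0.592), 58), (np.float64(0.596), 221), (np.float64(0.6), 54), (np.float64(0.616), 12), (np.float64(0.62), 20)] y [np.float64(0.2063), np.float64(0.2028)]
  tube top [0.5671 0.1961 0.1138] 1323
b flange x hist [(np.float64(0.504), 52), (np.float64(0.508), 50), (np.float64(0.512), 13), (np.float64(0.528), 37), (np.float64(0.532), 144), (np.float64(0.596), 113), (np.float64(0.6), 144), (np.float64(0.62), 12)] y [np.float64(0.1113), np.float64(0.1076)]
  tube top [0.5689 0.1106 0.1131] 1739
c flange x hist [(np.float64(0.504), 25), (np.float64(0.508), 47), (np.float64(0.512), 34), (np.float64(0.532), 128), (np.float64(0.536), 68), (np.float64(0.6), 265), (np.float64(0.604), 56), (np.float64(0.62), 9)] y [np.float64(0.0149), np.float64(0.016)]
  tube top [0.5712 0.017  0.1132] 1775
b ((569.10498046875, 110.13978576660156), (61.475242614746094, 24.63323974609375), 1.1974091529846191)
c ((571.55029296875, 16.914993286132812), (61.077362060546875, 22.875280380249023), 1.164799690246582)
bin floor pts [ 0.506  -0.2183  0.0601] [ 0.6496 -0.0462  0.072 ]
```

```bash
python3 -m crank '[[[0.04,0.003,0],[0,0,0],-0.18],[[0.04,0.003,0],[0,0,0],-0.18],[[0.04,0.003,0],[0,0,0],-0.18],[[0.0145,0.001,0],[0,0,0],-0.18],[[0,0,-0.05],[0,0,0],-0.18],[[0,0,-0.05],[0,0,0],-0.18],[[0,0,-0.02],[0,0,0],-0.18],[[0,0,0],[0,0,0],-0.18],[[0,0,0],[0,0,0],-0.18]]'
python3 - <<'E'
from h import *
s=load('w4');P=cloud(s); print('rod',[P[v,148] for v in (20,60,100)], P[60,140:156,2])
E
```

```text
clock: 25.4
tool_pos: [0.5703, 0.0161, 0.19]
orientation: [180.0, -0.0, 1.4]
force: [-0.3, -0.1, 0.2]
opening: 0.0362
gripper_force: 0.0
rod [array([0.62  , 0.1593, 0.0658]), array([0.5748, 0.1562, 0.0809]), array([0.5324, 0.1593, 0.0802])] [0.0656 0.068  0.0648 0.0799 0.0796 0.0793 0.0797 0.0793 0.0809 0.0796
 0.0776 0.0677 0.0674 0.0648 0.0674 0.0671]
```

```bash
python3 -m crank '[[[0,0.0004,-0.04],[0,0,0],-0.18],[[0,0,-0.04],[0,0,0],-0.18],[[0,0,-0.025],[0,0,0],-0.18],[[0,0,0],[0,0,0],-0.18],[[0,0,0],[0,0,0],-0.6],[[0,0,0],[0,0,0],-1],[[0,0,0],[0,0,0],-1],[[0,0,0],[0,0,0],-1],[[0,0,0],[0,0,0],-1]]'
python3 -m crank '[[[0,0,0.005],[0,0,0],-1],[[0,0,0.005],[0,0,0],-1],[[0,0,0.01],[0,0,0],-1],[[0,0,0.01],[0,0,0],-1],[[0,0,0.03],[0,0,0],-1],[[0,0,0.04],[0,0,0],-1],[[0,0,0.02],[0,0,0],-1],[[0,0,0],[0,0,0],-1]]'
```

```text
clock: 26.3
tool_pos: [0.5715, 0.0171, 0.0865]
orientation: [-180.0, -0.3, 1.4]
force: [-0.1, 1.1, 7.1]
opening: 0.023
gripper_force: 30.0
clock: 27.1
tool_pos: [0.5713, 0.0168, 0.2087]
orientation: [-179.9, -0.4, 1.4]
force: [0.2, 0.0, -1.1]
opening: 0.0229
gripper_force: 30.0
```

```bash
python3 - <<'E'
from h import *
s=load('t0'); q=[atz(s,140+u/2.8,130+v/2.8,.094)[:2] for u,v in ((425,110),(585,122),(578,280),(415,272))]; print(np.array(q),np.mean(q,0))
s=load('w4'); q=[atz(s,u,v,.094)[:2] for u,v in ((497,0),(485,130),(342,125))]; print(np.array(q))
s=load('w0'); q=[atz(s,u,v,.094)[:2] for u,v in ((297,2),(409,70),(337,178),(234,112))]; print(np.array(q),np.mean(q,0))
E
```

```text
[[ 0.6544 -0.074 ]
 [ 0.6459 -0.2165]
 [ 0.5054 -0.2111]
 [ 0.5102 -0.0672]] [ 0.579  -0.1422]
[[ 0.6404 -0.2156]
 [ 0.5078 -0.2232]
 [ 0.5087 -0.0606]]
[[ 0.6482 -0.0792]
 [ 0.6491 -0.2173]
 [ 0.5108 -0.2091]
 [ 0.5193 -0.0716]] [ 0.5819 -0.1443]
```

```bash
python3 -m crank '[[[0.0017,-0.038,0],[0,0,-0.5],-1],[[0.0017,-0.038,0],[0,0,-0.5],-1],[[0.0017,-0.038,0],[0,0,-0.5],-1],[[0.0017,-0.038,0],[0,0,-0.5],-1],[[0.0017,-0.038,0],[0,0,-1],-1],[[0,0,-0.04],[0,0,0],-1],[[0,0,-0.04],[0,0,0],-1],[[0,0,-0.025],[0,0,0],-1],[[0,0,-0.013],[0,0,0],-1],[[0,0,-0.008],[0,0,0],-1],[[0,0,0],[0,0,0],-1]]'
```

```text
clock: 28.2
tool_pos: [0.5783, -0.1734, 0.0782]
orientation: [180.0, 0.0, -1.6]
force: [-0.5, 0.6, -0.5]
opening: 0.0232
gripper_force: 30.0
```

```bash
python3 -m crank '[[[0,0,0],[0,0,0],-0.27],[[0,0,0],[0,0,0],-0.27],[[0,0,0],[0,0,0],-0.27],[[0,0,0.03],[0,0,0],-0.27],[[0,0,0.05],[0,0,0],-0.18],[[0,0,0.05],[0,0,0],-0.18],[[-0.0015,0.048,0],[0,0,0.5],-0.18],[[-0.0015,0.048,0],[0,0,0.5],-0.18],[[-0.0015,0.048,0],[0,0,0.5],-0.18],[[-0.0015,0.048,0],[0,0,0.5],-0.18],[[-0.0015,0.048,0],[0,0,0.8],-0.18],[[-0.0015,0.0435,0],[0,0,0],-0.18]]'
python3 -m crank '[[[0,0,-0.02],[0,0,0],-0.18],[[0,0,0],[0,0,0],-0.18]]'
```

```text
clock: 29.4
tool_pos: [0.5689, 0.1123, 0.2091]
orientation: [-180.0, -0.1, 1.3]
force: [1.4, -0.0, -0.3]
opening: 0.0361
gripper_force: 0.0
clock: 29.6
tool_pos: [0.5676, 0.1111, 0.1865]
orientation: [180.0, 0.2, 1.3]
force: [0.0, -0.0, -0.5]
opening: 0.036
gripper_force: 0.0
```

```bash
python3 -m crank '[[[0.0005,0,-0.04],[0,0,0],-0.18],[[0,0,-0.04],[0,0,0],-0.18],[[0,0,-0.0225],[0,0,0],-0.18],[[0,0,0],[0,0,0],-0.18],[[0,0,0],[0,0,0],-0.6],[[0,0,0],[0,0,0],-1],[[0,0,0],[0,0,0],-1],[[0,0,0],[0,0,0],-1],[[0,0,0],[0,0,0],-1]]'
python3 -m crank '[[[0,0,0.005],[0,0,0],-1],[[0,0,0.005],[0,0,0],-1],[[0,0,0.01],[0,0,0],-1],[[0,0,0.01],[0,0,0],-1],[[0,0,0.03],[0,0,0],-1],[[0,0,0.04],[0,0,0],-1],[[0,0,0.02],[0,0,0],-1],[[0.0023,-0.045,0],[0,0,-0.5],-1],[[0.0023,-0.045,0],[0,0,-0.5],-1],[[0.0023,-0.045,0],[0,0,-1],-1],[[0.0023,-0.045,0],[0,0,-1],-1],[[0.0023,-0.044,0],[0,0,0],-1]]'
python3 -m crank '[[[0,0,0],[0,0,0],-1],[[0,0,0],[0,0,0],-1]]'
```

```text
clock: 30.5
tool_pos: [0.5711, 0.1115, 0.0877]
orientation: [-179.9, -0.2, 1.2]
force: [1.0, 5.8, 2.0]
opening: 0.0229
gripper_force: 30.0
clock: 31.7
tool_pos: [0.5809, -0.116, 0.2071]
orientation: [180.0, -0.1, -1.8]
force: [1.9, 0.4, -1.5]
opening: 0.0231
gripper_force: 30.0
clock: 31.9
tool_pos: [0.5808, -0.1154, 0.2064]
orientation: [180.0, -0.0, -2.0]
force: [-0.1, 0.4, -0.4]
opening: 0.0232
gripper_force: 30.0
```

```bash
python3 -m crank '[[[0,0.0015,-0.04],[0,0,0],-1],[[0,0,-0.04],[0,0,0],-1],[[0,0,-0.03],[0,0,0],-1],[[0,0,-0.01],[0,0,0],-1],[[0,0,-0.006],[0,0,0],-1],[[0,0,0],[0,0,0],-1],[[0,0,0],[0,0,0],-0.27],[[0,0,0],[0,0,0],-0.27],[[0,0,0],[0,0,0],-0.27],[[0,0,0.03],[0,0,0],-0.27],[[0,0,0.05],[0,0,0],-0.27],[[0,0,0.05],[0,0,0],-0.27]]'
python3 -m crank '[[[-0.02,-0.03,0.02],[0,0,0],0],[[-0.02,-0.03,0.02],[0,0,0],0.3],[[-0.02,-0.03,0.02],[0,0,0],0.3],[[-0.02,-0.03,0.02],[0,0,0],0.3],[[-0.02,-0.03,0.02],[0,0,0],0.3],[[-0.02,-0.03,0.0],[0,0,0],0.3],[[0,0,0],[0,0,0],0.3],[[0,0,0],[0,0,0],0.3]]'
python3 - <<'E'
from h import *
snap('wrist','w5'); o=ctrl.get_obs(); print(o['tool_pos'],o['orientation'],o['joint_pos'],o['force'])
E
```

```text
clock: 33.1
tool_pos: [0.5806, -0.1127, 0.2114]
orientation: [180.0, 0.1, -1.8]
force: [0.7, 0.3, -0.2]
opening: 0.0322
gripper_force: 0.0
clock: 33.9
tool_pos: [0.4605, -0.2931, 0.3103]
orientation: [180.0, -0.1, -1.9]
force: [-0.6, 1.1, -0.1]
opening: 0.0571
gripper_force: 0.0
[ 0.461  -0.2925  0.31  ] [179.9993  -0.0404  -1.8467] [-11.8356   5.7587  -7.877   -0.0065 -76.3243  99.9904] [0.5335 0.9378 0.0488]
```

View pics/w5.png

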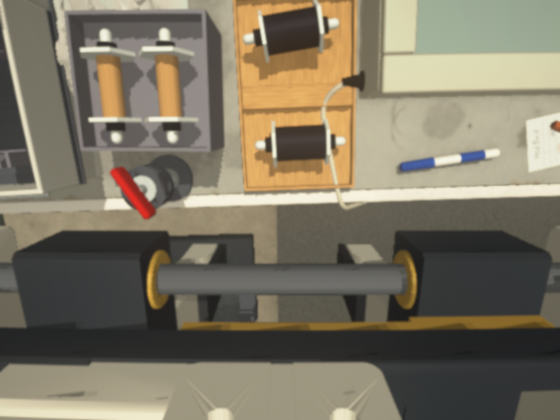

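Both cores lie side by side in the bin. The rolls are at (290,31), slightly turned, and (300,143). I'll measure their poses.

```bash
cat >> h.py <<'E'
def rolls(s,boxes,zt=.045):
    hsv=cv2.cvtColor(s['p'],cv2.COLOR_BGR2HSV)
    for (u0,v0,u1,v1) in boxes:
        m=(hsv[...,2]<75)&(hsv[...,1]<140); k=np.zeros_like(m); k[v0:v1,u0:u1]=1; m=(m&k).astype(np.uint8)
        n,l,st,c=cv2.connectedComponentsWithStats(cv2.morphologyEx(m,cv2.MORPH_OPEN,np.ones((5,5))))
        i=1+np.argmax(st[1:,4]); v,u=np.nonzero(l==i)
        q=np.array([atz(s,a,b,zt)[:2] for a,b in zip(u,v)]); print('roll',c[i],cv2.minAreaRect((q*1000).astype(np.float32)))
def noses(s,a,b,z=.029):
    A=atz(s,*a,z);B=atz(s,*b,z); d=A-B; print('nose mid',(A+B)/2,'len',np.linalg.norm(d),'ang',np.degrees(np.arctan2(d[1],d[0])))
E
python3 - <<'E'
from h import *
s=load('w5'); rolls(s,[(250,0,335,70),(260,115,345,170)])
noses(s,(249,38),(334,23)); noses(s,(261,145),(341,141))
a=s['p'][0:190,230:370]; cv2.imwrite('pics/w5c.png',cv2.resize(a,None,fx=4,fy=3.1) if 0 else cv2.resize(a,None,fx=3.1,fy=3.1,interpolation=cv2.INTER_CUBIC))
E
```

```text
roll [291.7541  30.6313] ((641.4263916015625, -312.61724853515625), (42.15266418457031, 61.75546646118164), 7.24734354019165)
roll [300.7206 149.7243] ((501.60693359375, -320.6227111816406), (22.026268005371094, 59.4762077331543), 0.3268016576766968)
nose mid [ 0.6463 -0.3131  0.029 ] len 0.10601323435786104 ang 97.30020401643415
nose mid [ 0.5096 -0.3219  0.029 ] len 0.10590390954490285 ang 90.82350671021426
```

View pics/w5c.png

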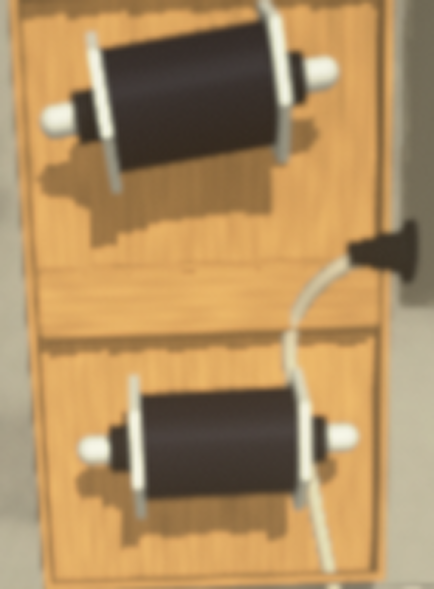

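```bash
python3 -m crank '[[[0.005,-0.003,-0.01],[0,0,-7.95],0.3],[[0.005,-0.003,-0.01],[0,0,-7.95],0.3],[[0.005,-0.003,-0.01],[0,0,-7.95],0.3],[[0.005,-0.003,-0.01],[0,0,-7.95],0.3],[[0.005,-0.003,-0.01],[0,0,-7.95],0.3],[[0.005,-0.003,-0.01],[0,0,-7.95],0.3],[[0.005,-0.003,-0.01],[0,0,-7.95],0.3],[[0.005,-0.003,-0.01],[0,0,-7.95],0.3],[[0.005,-0.003,-0.01],[0,0,-7.95],0.3],[[0.0036,-0.0025,-0.01],[0,0,-7.95],0.3],[[0,0,0],[0,0,-7.95],0.3],[[0,0,0],[0,0,0],0.3]]'
python3 -m crank '[[[0,0,-0.05],[0,0,0],0.3],[[0,0,-0.05],[0,0,0],0.3],[[0,0,0],[0,0,0],0.3],[[0,0,0],[0,0,0],0.3]]'
python3 - <<'E'
from h import *
snap('top','t2'); o=ctrl.get_obs(); print(o['tool_pos'],o['orientation'],o['opening'])
E
```

```text
clock: 35.15
tool_pos: [0.5102, -0.321, 0.2089]
orientation: [179.9, 0.0, -89.3]
force: [0.6, -0.9, 0.4]
opening: 0.0567
gripper_force: 0.0
clock: 35.55
tool_pos: [0.5101, -0.3218, 0.1103]
orientation: [179.9, -0.0, -89.0]
force: [0.6, 0.0, 0.9]
opening: 0.057
gripper_force: 0.0
[ 0.5113 -0.3223  0.1118] [-179.9072   -0.0861  -89.0644] 0.0567632702441103
```

```bash
python3 -m crank '[[[-0.0008,0,-0.04],[0,0,0],0.3],[[0,0,-0.03],[0,0,0],0.3],[[0,0,-0.015],[0,0,0],0.3],[[0,0,-0.007],[0,0,0],0.3],[[0,0,0],[0,0,0],0.3]]'
python3 -m crank '[[[0,0,0],[0,0,0],0],[[0,0,0],[0,0,0],-0.5],[[0,0,0],[0,0,0],-0.5],[[0,0,0],[0,0,0],-0.5]]'
python3 -m crank '[[[0,0,0.01],[0,0,0],-0.5],[[0,0,0.03],[0,0,0],-0.5],[[0,0,0.05],[0,0,0],-0.5],[[0,0,0.05],[0,0,0],-0.5],[[0,0,0.05],[0,0,0],-0.5],[[0,0,0.02],[0,0,0],-0.5],[[0,0,0],[0,0,0],-0.5]]'
python3 - <<'E'
from h import *
snap('wrist','w6'); snap('scene','s6')
P=cloud(load('w6')); 
cv2.imwrite('pics/s6c.png',cv2.resize(load('s6')['p'][100:300,200:440],None,fx=2.5,fy=2.5))
E
```

```text
clock: 36.1
tool_pos: [0.5103, -0.3223, 0.0191]
orientation: [-179.9, -0.0, -89.2]
force: [-0.2, -0.1, -0.3]
opening: 0.0568
gripper_force: 0.0
clock: 36.5
tool_pos: [0.5101, -0.3223, 0.0193]
orientation: [-179.9, -0.1, -89.2]
force: [-1.5, 1.7, 6.6]
opening: 0.0443
gripper_force: 30.0
clock: 37.2
tool_pos: [0.5103, -0.3226, 0.2327]
orientation: [-179.6, -0.1, -89.2]
force: [0.5, -0.3, -2.5]
opening: 0.0442
gripper_force: 30.0
```

View pics/s6c.png

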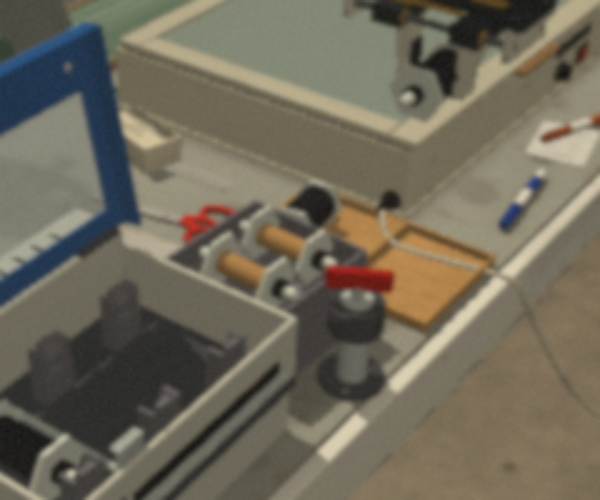

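Roll B is held. Next I'll carry it to lane C.

```bash
python3 -m crank '[[[0.0055,0.031,0],[0,0,8.2],-0.5],[[0.0055,0.031,0],[0,0,8.2],-0.5],[[0.0055,0.031,0],[0,0,8.2],-0.5],[[0.0055,0.031,0],[0,0,8.2],-0.5],[[0.0055,0.031,0],[0,0,8.2],-0.5],[[0.0055,0.031,0],[0,0,8.2],-0.5],[[0.0055,0.031,0],[0,0,8.2],-0.5],[[0.0055,0.031,0],[0,0,8.2],-0.5],[[0.0055,0.031,0],[0,0,8.2],-0.5],[[0.0055,0.031,0],[0,0,8.2],-0.5],[[0.0055,0.029,0],[0,0,8.2],-0.5],[[0,0,0],[0,0,0],-0.5]]'
python3 -m crank '[[[0,0,-0.04],[0,0,0],-0.5],[[0,0,-0.04],[0,0,0],-0.5],[[0,0,0],[0,0,0],-0.5],[[0,0,0],[0,0,0],-0.5]]'
```

```text
clock: 38.5
tool_pos: [0.5689, 0.0197, 0.2253]
orientation: [180.0, 0.2, 1.4]
force: [-0.3, -0.0, -3.1]
opening: 0.0444
gripper_force: 30.0
clock: 38.9
tool_pos: [0.5688, 0.0164, 0.1471]
orientation: [179.9, 0.2, 0.9]
force: [0.6, -0.6, -0.4]
opening: 0.0444
gripper_force: 30.0
```

```bash
python3 -m crank '[[[0.0015,0,-0.015],[0,0,0.3],-0.5],[[0,0,-0.015],[0,0,0],-0.5],[[0,0,0],[0,0,0],-0.5]]'
python3 -m crank '[[[0,0,-0.006],[0,0,0],-0.5],[[0,0,-0.005],[0,0,0],-0.5],[[0,0,0],[0,0,0],-0.5]]'
python3 -m crank '[[[0,0,-0.005],[0,0,0],-0.5],[[0,0,-0.004],[0,0,0],-0.5],[[0,0,0],[0,0,0],-0.5]]'
```

```text
clock: 39.2
tool_pos: [0.5709, 0.0168, 0.118]
orientation: [180.0, 0.0, 1.2]
force: [-0.6, 0.9, -1.4]
opening: 0.0443
gripper_force: 30.0
clock: 39.5
tool_pos: [0.5717, 0.0172, 0.1071]
orientation: [-180.0, -0.1, 1.3]
force: [2.7, 0.0, -0.8]
opening: 0.0441
gripper_force: 30.0
clock: 39.8
tool_pos: [0.5702, 0.0171, 0.0966]
orientation: [-180.0, 0.1, 1.2]
force: [0.7, -0.1, -7.0]
opening: 0.0442
gripper_force: 30.0
```

```bash
python3 -m crank '[[[0,0,-0.002],[0,0,0],-0.5],[[0,0,-0.002],[0,0,0],-0.5],[[0,0,0],[0,0,0],-0.5]]'
python3 -m crank '[[[0,0,-0.002],[0,0,0],-0.5],[[0,0,0],[0,0,0],-0.5]]'
```

```text
clock: 40.1
tool_pos: [0.5712, 0.0171, 0.0937]
orientation: [180.0, -0.0, 1.3]
force: [3.1, 0.1, -1.0]
opening: 0.0447
gripper_force: 30.0
clock: 40.3
tool_pos: [0.5716, 0.0171, 0.0923]
orientation: [180.0, -0.1, 1.3]
force: [1.0, 0.7, 2.3]
opening: 0.0443
gripper_force: 30.0
```

```bash
python3 -m crank '[[[0,0,0],[0,0,0],0.1],[[0,0,0],[0,0,0],0.15],[[0,0,0],[0,0,0],0.15],[[0,0,0],[0,0,0],0.15],[[0,0,0.03],[0,0,0],0.15],[[0,0,0.05],[0,0,0],0.15],[[0,0,0.05],[0,0,0],0.15],[[-0.04,0,0.05],[0,0,0],0.3],[[-0.04,0,0.03],[0,0,0],0.3],[[-0.04,0,0],[0,0,0],0.3],[[0,0,0],[0,0,0],0.3],[[0,0,0],[0,0,0],0.3]]'
python3 - <<'E'
from h import *
snap('wrist','w7'); s=load('w7'); P=cloud(s); hsv=cv2.cvtColor(s['p'],cv2.COLOR_BGR2HSV)
o=ctrl.get_obs(); print(o['tool_pos'])
q=P.reshape(-1,3)
for n,y0,x0 in (('c',.0165,.5705),('b',.1105,.5685),('a',.2055,.5665)):
  for dx in (-.02,0,.02):
    k=(abs(q[:,0]-x0-dx)<.003)&(abs(q[:,1]-y0)<.004); print(n,dx,k.sum(),np.nanmedian(q[k,2]) if k.any() else None)
k=(abs(q[:,1]-.0165)<.03)&(q[:,2]>.122)&(q[:,2]<.14)&(q[:,0]>.51)&(q[:,0]<.63)
for lo,hi in ((.525,.545),(.595,.615)):
  f=q[k&(q[:,0]>lo)&(q[:,0]<hi)]; print('flange',len(f),f.mean(0) if len(f) else 0, f[:,2].max() if len(f) else 0)
E
```

```text
clock: 41.5
tool_pos: [0.4591, 0.0171, 0.2915]
orientation: [-179.9, -0.1, 1.3]
force: [0.7, 0.3, 0.6]
opening: 0.057
gripper_force: 0.0
[0.4597 0.0172 0.291 ]
c -0.02 62 0.12507793628989347
c 0 54 0.12475093184433958
c 0.02 63 0.12490014486373835
b -0.02 42 0.0670212010795917
b 0 37 0.06624409443497001
b 0.02 38 0.06680815769079636
a -0.02 67 0.11959220824761642
a 0 67 0.1198142961732028
a 0.02 75 0.11990980911123693
flange 358 [0.5383 0.0155 0.1261] 0.13081386310482024
flange 455 [0.6015 0.0166 0.1259] 0.13019464966479907
```

```bash
python3 -m crank '[[[0,-0.03,0.02],[0,0,-7],0.3],[[0,-0.03,0],[0,0,-7],0.3],[[0,-0.03,0],[0,0,-7],0.3],[[0,-0.03,0],[0,0,-7],0.3],[[0,-0.03,0],[0,0,-7],0.3],[[0.01,-0.03,0],[0,0,-7],0.3],[[0.01,-0.03,0],[0,0,-7],0.3],[[0.01,-0.03,0],[0,0,-7],0.3],[[0,-0.02,0],[0,0,-7],0.3],[[0,0,0],[0,0,-7],0.3],[[0,0,0],[0,0,-7],0.3],[[0,0,0],[0,0,-7],0.3]]'
python3 -m crank '[[[0,0,0],[0,0,0],0.3],[[0,0,0],[0,0,0],0.3]]'
python3 - <<'E'
from h import *
snap('top','t3'); snap('wrist','w8'); o=ctrl.get_obs(); print(o['tool_pos'],o['orientation'],o['joint_pos'])
s=load('t3'); rolls(s,[(345,155,420,260)])
cv2.imwrite('pics/t3c.png',cv2.resize(s['p'][120:270,140:430],None,fx=2.7,fy=2.7,interpolation=cv2.INTER_CUBIC))
E
```

```text
clock: 42.75
tool_pos: [0.4903, -0.2438, 0.3091]
orientation: [179.8, 0.0, -83.1]
force: [0.4, -0.3, -0.1]
opening: 0.0572
gripper_force: 0.0
clock: 42.95
tool_pos: [0.4901, -0.2432, 0.3097]
orientation: [179.9, 0.0, -82.6]
force: [0.3, 0.5, 0.1]
opening: 0.0568
gripper_force: 0.0
[ 0.49   -0.243   0.3101] [179.946    0.013  -82.5945] [ -5.8539   5.9114  -7.689   -0.0003 -76.4551  13.2595]
roll [383.8319 179.5376] ((638.7953491210938, -314.1409606933594), (54.79953384399414, 62.09946060180664), 0.9494054913520813)
```

View pics/t3c.png

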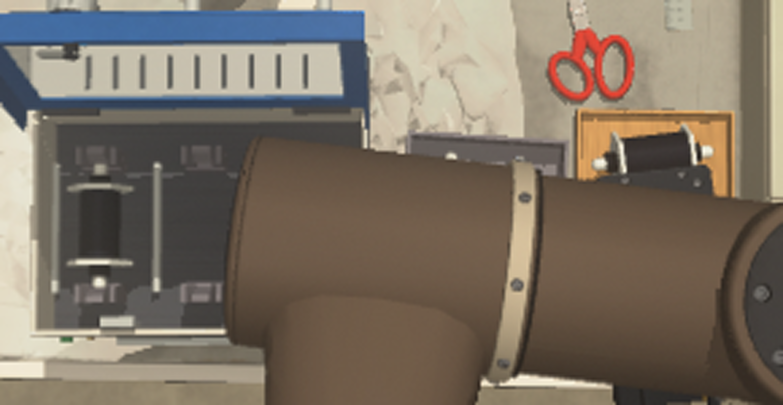

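Lane C is seated: the roll top reads 0.125 and is level. Roll A hasn't moved, so I'll fetch it.

```bash
python3 -m crank '[[[0.031,-0.014,-0.03],[0,0,0],0.3],[[0.031,-0.014,-0.03],[0,0,0],0.3],[[0.031,-0.014,-0.03],[0,0,0],0.3],[[0.031,-0.014,-0.03],[0,0,0],0.3],[[0.0305,-0.014,-0.03],[0,0,0],0.3],[[0,0,-0.04],[0,0,0],0.3],[[0,0,0],[0,0,0],0.3],[[0,0,0],[0,0,0],0.3]]'
python3 - <<'E'
from h import *
snap('scene','s8'); o=ctrl.get_obs(); print(o['tool_pos'],o['orientation'])
cv2.imwrite('pics/s8c.png',cv2.resize(load('s8')['p'][120:260,260:440],None,fx=4,fy=4))
E
```

```text
clock: 43.85
tool_pos: [0.6438, -0.313, 0.1206]
orientation: [179.9, 0.0, -82.7]
force: [1.0, 0.1, 1.0]
opening: 0.0572
gripper_force: 0.0
[ 0.6448 -0.3132  0.1227] [-179.9333   -0.0739  -82.6604]
```

View pics/s8c.png

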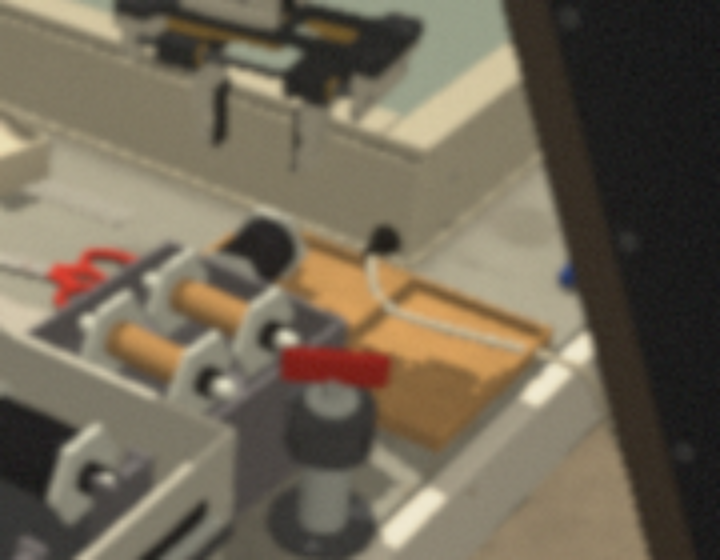

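The roll is unmoved beneath the gripper. I'll check that the neighbouring box clears the gripper body, using numbers only because my picture budget is used up.

```bash
python3 - <<'E'
from h import *
for f in ('t0','w5'):
    q=cloud(load(f)).reshape(-1,3); k=(q[:,0]>.53)&(q[:,0]<.77)&(q[:,1]>-.42)&(q[:,1]<-.22)&(q[:,2]>.07)&(q[:,2]<.2)
    print(f,k.sum(), q[k][:,1].max() if k.any() else None, np.percentile(q[k],[50],axis=0) if k.any() else '')
E
python3 -m crank '[[[0,0,-0.04],[0,0,0],0.3],[[0,0,-0.03],[0,0,0],0.3],[[0,0,0],[0,0,0],0.3]]'
```

```text
t0 1106 -0.3981089234529276 [[ 0.6647 -0.4043  0.1119]]
w5 3085 -0.2200012780328335 [[ 0.6105 -0.4036  0.1127]]
clock: 44.2
tool_pos: [0.6426, -0.3122, 0.0497]
orientation: [179.9, 0.1, -82.7]
force: [-0.2, 0.6, -0.1]
opening: 0.0569
gripper_force: 0.0
```

```bash
python3 -m crank '[[[0.0015,0,-0.02],[0,0,0],0.3],[[0,0,-0.01],[0,0,0],0.3],[[0,0,0],[0,0,0],0.3],[[0,0,0],[0,0,0],0],[[0,0,0],[0,0,0],-0.5],[[0,0,0],[0,0,0],-0.5],[[0,0,0],[0,0,0],-0.5]]'
python3 -m crank '[[[0,0,0.01],[0,0,0],-0.5],[[0,0,0.03],[0,0,0],-0.5],[[0,0,0.05],[0,0,0],-0.5],[[0,0,0.05],[0,0,0],-0.5],[[0,0,0.05],[0,0,0],-0.5],[[0,0,0.02],[0,0,0],-0.5],[[0,0,0],[0,0,0],-0.5]]'
```

```text
clock: 44.9
tool_pos: [0.6464, -0.3132, 0.0224]
orientation: [-179.9, -0.1, -82.7]
force: [-2.0, 1.2, 6.0]
opening: 0.0442
gripper_force: 30.0
clock: 45.6
tool_pos: [0.6473, -0.3136, 0.2365]
orientation: [-179.6, -0.2, -82.7]
force: [-0.0, -0.6, -1.7]
opening: 0.0441
gripper_force: 30.0
```

```bash
python3 -m crank '[[[-0.0195,0.035,0],[0,0,7],-0.5],[[-0.0195,0.035,0],[0,0,7],-0.5],[[-0.0195,0.035,0],[0,0,7],-0.5],[[-0.0195,0.035,0],[0,0,7],-0.5],[[0,0.035,0],[0,0,7],-0.5],[[0,0.035,0],[0,0,7],-0.5],[[0,0.035,0],[0,0,7],-0.5],[[0,0.035,0],[0,0,7],-0.5],[[0,0.035,0],[0,0,7],-0.5],[[0,0.035,0],[0,0,7],-0.5],[[0,0.035,0],[0,0,7],-0.5],[[0,0.0395,0],[0,0,7],-0.5]]'
python3 -m crank '[[[0,0,-0.03],[0,0,0],-0.5],[[0,0,-0.04],[0,0,0],-0.5],[[0,0,0],[0,0,0],-0.5],[[0,0,0],[0,0,0],-0.5]]'
```

```text
clock: 46.8
tool_pos: [0.5666, 0.1125, 0.2298]
orientation: [180.0, 0.1, 1.5]
force: [0.4, -0.3, -0.8]
opening: 0.0443
gripper_force: 30.0
clock: 47.2
tool_pos: [0.5672, 0.111, 0.1605]
orientation: [179.9, 0.1, 1.3]
force: [-0.1, -0.3, -0.4]
opening: 0.0444
gripper_force: 30.0
```

```bash
python3 -m crank '[[[0.001,0,-0.02],[0,0,0],-0.5],[[0,0,-0.02],[0,0,0],-0.5],[[0,0,0],[0,0,0],-0.5]]'
python3 -m crank '[[[0,0,-0.006],[0,0,0],-0.5],[[0,0,-0.005],[0,0,0],-0.5],[[0,0,0],[0,0,0],-0.5]]'
python3 -m crank '[[[0,0,-0.004],[0,0,0],-0.5],[[0,0,-0.004],[0,0,0],-0.5],[[0,0,0],[0,0,0],-0.5]]'
```

```text
clock: 47.5
tool_pos: [0.5682, 0.111, 0.1204]
orientation: [180.0, 0.1, 1.2]
force: [-1.1, -0.9, -1.2]
opening: 0.0442
gripper_force: 30.0
clock: 47.8
tool_pos: [0.5695, 0.1118, 0.1104]
orientation: [-180.0, -0.1, 1.3]
force: [1.9, -0.5, -1.0]
opening: 0.0442
gripper_force: 30.0
clock: 48.1
tool_pos: [0.568, 0.1117, 0.1008]
orientation: [-180.0, 0.1, 1.2]
force: [-0.4, 2.2, -4.5]
opening: 0.0443
gripper_force: 30.0
```

```bash
python3 -m crank '[[[0,0,-0.002],[0,0,0],-0.5],[[0,0,-0.002],[0,0,0],-0.5],[[0,0,0],[0,0,0],-0.5]]'
python3 -m crank '[[[0,0,-0.0025],[0,0,0],-0.5],[[0,0,0],[0,0,0],-0.5]]'
```

```text
clock: 48.4
tool_pos: [0.5689, 0.1117, 0.0974]
orientation: [-180.0, -0.0, 1.3]
force: [1.1, 2.6, -5.0]
opening: 0.0443
gripper_force: 30.0
clock: 48.6
tool_pos: [0.5691, 0.1118, 0.0953]
orientation: [-180.0, -0.0, 1.3]
force: [1.6, 2.8, -0.8]
opening: 0.0445
gripper_force: 30.0
```

```bash
python3 -m crank '[[[0,0,-0.0015],[0,0,0],-0.5],[[0,0,0],[0,0,0],-0.5]]'
python3 -m crank '[[[0,0,0],[0,0,0],0.1],[[0,0,0],[0,0,0],0.15],[[0,0,0],[0,0,0],0.15],[[0,0,0],[0,0,0],0.15],[[0,0,0.03],[0,0,0],0.15],[[0,0,0.05],[0,0,0],0.15],[[0,0,0.05],[0,0,0],0.15],[[-0.04,-0.015,0.05],[0,0,0],0],[[-0.04,-0.015,0.03],[0,0,0],0],[[-0.04,-0.015,0],[0,0,0],0],[[0,0,0],[0,0,0],0],[[0,0,0],[0,0,0],0]]'
python3 - <<'E'
from h import *
snap('wrist','w9'); s=load('w9'); P=cloud(s)
o=ctrl.get_obs(); print(o['tool_pos'],o['orientation'],o['joint_pos'])
q=P.reshape(-1,3)
for n,y0,x0 in (('c',.0165,.5705),('b',.1105,.5685),('a',.2055,.5665)):
  for dx in (-.02,0,.02):
    k=(abs(q[:,0]-x0-dx)<.003)&(abs(q[:,1]-y0)<.004); print(n,dx,k.sum(),np.nanmedian(q[k,2]) if k.any() else None)
  k=(abs(q[:,1]-y0)<.03)&(q[:,2]>.1265)&(q[:,2]<.14)&(q[:,0]>.51)&(q[:,0]<.63)
  for lo,hi in ((.525,.545),(.595,.615)):
    f=q[k&(q[:,0]>lo)&(q[:,0]<hi)]; print('flange',len(f),f.mean(0) if len(f) else 0, f[:,2].max() if len(f) else 0)
snap('top','t4'); q=cloud(load('t4')).reshape(-1,3)
k=(q[:,2]>.30)&(q[:,2]<.37)&(q[:,0]>.64)&(q[:,0]<.78)&(abs(q[:,1]-.11)<.16); f=q[k]; print(len(f),np.percentile(f,[5,50,95],axis=0))
k=(q[:,0]>.70)&(q[:,0]<.77)&(abs(q[:,1]-.045)<.05)&(q[:,2]>.25);f=q[k]; print('handle',len(f),np.percentile(f,[5,50,95],axis=0))
E
```

```text
clock: 48.8
tool_pos: [0.5697, 0.1118, 0.095]
orientation: [-180.0, -0.1, 1.3]
force: [0.2, 0.8, 5.8]
opening: 0.0442
gripper_force: 30.0
clock: 50.0
tool_pos: [0.4593, 0.0705, 0.2913]
orientation: [-179.9, -0.1, 1.3]
force: [0.7, -0.2, 0.5]
opening: 0.044
gripper_force: 0.0
[0.4599 0.0708 0.2908] [-179.9732   -0.0476    1.2686] [ 33.0943  -2.0043 -18.4466   0.0024 -73.5032  58.1736]
c -0.02 51 0.12494287938834926
c 0 55 0.12473415206439172
c 0.02 58 0.12503269937815034
flange 136 [0.5357 0.0153 0.1285] 0.1308155139707591
flange 180 [0.6037 0.0174 0.1284] 0.1306705700361671
b -0.02 47 0.12466451417757213
b 0 52 0.12489711210430654
b 0.02 60 0.12477974653129026
flange 134 [0.5328 0.11   0.1283] 0.1302777147184455
flange 193 [0.6007 0.1111 0.1284] 0.1304571431477507
a -0.02 51 0.12008291499907381
a 0 61 0.1200408522303577
a 0.02 61 0.11998627671761704
flange 125 [0.5313 0.2051 0.1282] 0.1301251213079865
flange 160 [0.5991 0.2064 0.1283] 0.1303025859691771
2485 [[ 0.6799 -0.0135  0.3147]
 [ 0.6955  0.1022  0.3497]
 [ 0.7399  0.2565  0.354 ]]
handle 495 [[ 0.701  -0.0015  0.3125]
 [ 0.7354  0.0437  0.3185]
 [ 0.7442  0.0925  0.3506]]
```

All three lanes are seated at equal heights. I'll re-grip the handle behind the hood for closing, after getting its exact position.

```bash
python3 -m crank '[[[0,0,0.04],[0,0,-8],-0.6],[[0,0,0.04],[0,0,-8],-0.6],[[0,0,0.04],[0,0,-8],-0.6],[[0,0,0.0],[0,0,-8],-0.6],[[0.02,-0.002,0],[0,0,-8],-0.6],[[0.03,-0.004,0],[0,0,-8],-0.6],[[0.03,-0.004,0],[0,0,-8],-0.6],[[0.03,-0.004,0],[0,0,-8],-0.6],[[0.03,-0.004,0],[0,0,-8],-0.6],[[0.03,-0.004,0],[0,0,-8],-0.6],[[0.03,-0.002,0],[0,0,-8],-0.6],[[0.03,-0.001,0],[0,0,-2.2],-0.6]]'
python3 -m crank '[[[0.03,0,0],[0,0,0],-0.6],[[0.022,0,0],[0,0,0],-0.6],[[0,0,0],[0,0,0],-0.6],[[0,0,0],[0,0,0],-0.6]]'
python3 - <<'E'
from h import *
o=ctrl.get_obs(); print(o['tool_pos'],o['orientation'])
q=cloud(load('t4')).reshape(-1,3)
k=(q[:,0]>.715)&(q[:,0]<.77)&(abs(q[:,1]-.045)<.035)&(q[:,2]>.306)&(q[:,2]<.33);f=q[k]; print(len(f),np.percentile(f,[2,25,50,75,98],axis=0))
k=(q[:,0]>.66)&(abs(q[:,1]-.11)<.14)&(q[:,2]>.335)&(q[:,2]<.37);f=q[k]; print('edge',len(f),np.percentile(f,[2,50,98],axis=0))
E
```

```text
clock: 51.3
tool_pos: [0.6922, 0.0456, 0.4083]
orientation: [179.9, -0.1, -89.3]
force: [0.6, 0.6, 1.1]
opening: 0.0178
gripper_force: 0.0
clock: 51.7
tool_pos: [0.7429, 0.0458, 0.4074]
orientation: [179.8, -0.1, -89.0]
force: [-0.6, -0.4, 0.5]
opening: 0.0174
gripper_force: 0.0
[0.7429 0.0458 0.4074] [179.7845  -0.0652 -88.9747]
203 [[0.7342 0.0114 0.3106]
 [0.7362 0.0278 0.3147]
 [0.7388 0.0457 0.3166]
 [0.7419 0.0623 0.3182]
 [0.7447 0.0786 0.3209]]
edge 1699 [[ 0.6803 -0.0233  0.3382]
 [ 0.6933  0.1159  0.3507]
 [ 0.7094  0.244   0.3552]]
```

```bash
python3 -m crank '[[[-0.001,0,-0.04],[0,0,0],-0.6],[[0,0,-0.03],[0,0,0],-0.6],[[0,0,-0.015],[0,0,0],-0.6],[[0,0,0],[0,0,0],-0.6]]'
python3 -m crank '[[[0,0,-0.008],[0,0,0],-0.6],[[0,0,-0.004],[0,0,0],-0.6],[[0,0,0],[0,0,0],-0.6]]'
```

```text
clock: 52.1
tool_pos: [0.7395, 0.0458, 0.3229]
orientation: [179.8, -0.0, -88.9]
force: [-0.1, 0.6, -0.3]
opening: 0.0174
gripper_force: 0.0
clock: 52.4
tool_pos: [0.7409, 0.0459, 0.3137]
orientation: [-180.0, 0.0, -88.9]
force: [-0.3, -0.5, -0.6]
opening: 0.0178
gripper_force: 0.0
```

```bash
python3 -m crank '[[[0,0,-0.005],[0,0,0],-0.6],[[0,0,-0.005],[0,0,0],-0.6],[[0,0,-0.003],[0,0,0],-0.6],[[0,0,0],[0,0,0],-0.6]]'
python3 -m crank '[[[0,0,0],[0,0,0],-1],[[0,0,0],[0,0,0],-1],[[0,0,0],[0,0,0],-1],[[0,0,0],[0,0,0],-1]]'
python3 - <<'E'
from h import *
t=np.radians(np.r_[100,np.arange(94,-1,-6),0]); x=-168*np.cos(t)+44*np.sin(t); z=168*np.sin(t)+44*np.cos(t)
print(np.c_[np.degrees(t)[1:],np.diff(x),np.diff(z)].round(1).tolist())
E
```

```text
clock: 52.8
tool_pos: [0.7407, 0.0458, 0.2996]
orientation: [179.9, -0.0, -88.9]
force: [-0.6, 0.1, -0.0]
opening: 0.0178
gripper_force: 0.0
clock: 53.2
tool_pos: [0.7412, 0.0458, 0.3006]
orientation: [-180.0, -0.0, -88.9]
force: [1.3, 0.2, -0.6]
opening: 0.0107
gripper_force: 30.0
[[94.0, -16.9, 6.7], [88.0, -17.5, 4.9], [82.0, -17.9, 3.1], [76.0, -18.1, 1.2], [70.0, -18.2, -0.7], [64.0, -18.0, -2.6], [58.0, -17.6, -4.5], [52.0, -17.0, -6.3], [46.0, -16.3, -8.1], [40.0, -15.4, -9.7], [34.0, -14.3, -11.3], [28.0, -13.0, -12.7], [22.0, -11.6, -14.0], [16.0, -10.1, -15.1], [10.0, -8.4, -16.1], [4.0, -6.7, -16.9], [0.0, -3.5, -11.6]]
```

```bash
python3 -m crank '[[[-0.0169,-0.0003,0.0067],[0,0,0],-1],[[-0.0175,-0.0003,0.0049],[0,0,0],-1],[[-0.0179,-0.0003,0.0031],[0,0,0],-1],[[-0.0181,-0.0003,0.0012],[0,0,0],-1],[[0,0,0],[0,0,0],-1]]'
python3 -m crank '[[[-0.0182,-0.0003,-0.0007],[0,0,0],-1],[[-0.018,-0.0003,-0.0026],[0,0,0],-1],[[-0.0176,-0.0003,-0.0045],[0,0,0],-1],[[0,0,0],[0,0,0],-1]]'
```

```text
clock: 53.7
tool_pos: [0.6697, 0.0442, 0.3193]
orientation: [-179.8, 0.0, -88.9]
force: [-2.5, -0.3, 10.9]
opening: 0.0112
gripper_force: 30.0
clock: 54.1
tool_pos: [0.6153, 0.0431, 0.3099]
orientation: [-180.0, -0.0, -88.9]
force: [-7.2, -0.6, 9.0]
opening: 0.0111
gripper_force: 30.0
```

```bash
python3 -m crank '[[[-0.018,-0.0003,-0.0055],[0,0,0],-1],[[-0.0165,-0.0003,-0.0078],[0,0,0],-1],[[-0.0154,-0.0003,-0.0097],[0,0,0],-1],[[0,0,0],[0,0,0],-1]]'
python3 -m crank '[[[-0.0148,-0.0003,-0.011],[0,0,0],-1],[[-0.0133,-0.0003,-0.0126],[0,0,0],-1],[[0,0,0],[0,0,0],-1]]'
```

```text
clock: 54.5
tool_pos: [0.5649, 0.0426, 0.2844]
orientation: [179.8, -0.0, -88.9]
force: [-3.9, -0.6, -2.2]
opening: 0.0108
gripper_force: 30.0
clock: 54.8
tool_pos: [0.5379, 0.0423, 0.2604]
orientation: [179.8, -0.0, -88.9]
force: [1.1, -1.5, -8.1]
opening: 0.011
gripper_force: 30.0
```

```bash
python3 -m crank '[[[-0.0112,-0.0001,-0.0143],[0,0,0],-1],[[-0.0098,-0.0001,-0.0152],[0,0,0],-1],[[-0.0082,-0.0001,-0.0161],[0,0,0],-1],[[0,0,0],[0,0,0],-1]]'
python3 -m crank '[[[-0.0066,0,-0.0165],[0,0,0],-1],[[-0.002,0,-0.007],[0,0,0],-1],[[0,0,0],[0,0,0],-1]]'
```

```text
clock: 55.2
tool_pos: [0.509, 0.0418, 0.215]
orientation: [179.8, -0.0, -88.9]
force: [1.1, -2.1, -5.8]
opening: 0.0111
gripper_force: 30.0
clock: 55.5
tool_pos: [0.5007, 0.0418, 0.1923]
orientation: [179.9, -0.0, -88.9]
force: [-1.9, -2.0, -4.7]
opening: 0.0112
gripper_force: 30.0
```

```bash
python3 -m crank '[[[-0.0008,0,-0.003],[0,0,0],-1],[[0,0,-0.002],[0,0,0],-1],[[0,0,0],[0,0,0],-1]]'
python3 -m crank '[[[0,0,-0.0015],[0,0,0],-1],[[0,0,-0.0015],[0,0,0],-1],[[0,0,0],[0,0,0],-1]]'
```

```text
clock: 55.8
tool_pos: [0.4995, 0.0418, 0.188]
orientation: [179.9, -0.0, -89.0]
force: [-5.7, -1.0, -0.3]
opening: 0.011
gripper_force: 30.0
clock: 56.1
tool_pos: [0.4991, 0.0417, 0.1861]
orientation: [179.9, -0.0, -88.9]
force: [-12.3, 0.3, 10.7]
opening: 0.0111
gripper_force: 30.0
```

```bash
python3 -m crank '[[[0,0,-0.001],[0,0,0],-1],[[0,0,0],[0,0,0],-0.3],[[0,0,0],[0,0,0],0],[[0,0,0],[0,0,0],0],[[0,0,0.04],[0,0,0],0],[[0,0,0.05],[0,0,0],0],[[-0.03,0,0.02],[0,0,8],0],[[-0.03,0,0],[0,0,8],0],[[-0.03,0,0],[0,0,8],0],[[0,0.03,0],[0,0,8],0],[[0,0.03,0],[0,0,8],0],[[0,0.03,0],[0,0,8],0]]'
python3 -m crank '[[[0,0.02,0],[0,0,8],0],[[0,0.02,0],[0,0,8],0],[[0,0,0],[0,0,8],0],[[0,0,0],[0,0,8],0],[[0,0,0],[0,0,8],0],[[0,0,0],[0,0,2.2],0],[[0,0,0],[0,0,0],0],[[0,0,0],[0,0,0],0]]'
python3 - <<'E'
from h import *
snap('wrist','wA'); s=load('wA'); q=cloud(s); p=s['p']
o=ctrl.get_obs(); print(o['tool_pos'],o['orientation'])
hsv=cv2.cvtColor(p,cv2.COLOR_BGR2HSV); b=(hsv[...,0]>100)&(hsv[...,0]<125)&(hsv[...,1]>140); f=q[b&(q[...,2]>.12)]
for lo,hi in ((.465,.475),(.475,.485),(.50,.515),(.515,.53),(.55,.65)):
    k=(f[:,0]>lo)&(f[:,0]<hi); print(lo,k.sum(),np.nanmedian(f[k],0) if k.any() else '')
k=(q[...,2]>.172)&(q[...,2]<.185)&(abs(q[...,1]-.183)<.03)&(abs(q[...,0]-.495)<.03); v,u=np.nonzero(k); f=q[k]; print('boss',len(f),f.mean(0),u.mean(),v.mean(),cv2.minEnclosingCircle((f[:,:2]*1000).astype(np.float32)))
E
```

```text
clock: 57.3
tool_pos: [0.4104, 0.1332, 0.2947]
orientation: [-179.9, -0.0, -40.6]
force: [1.1, 0.6, -0.0]
opening: 0.0438
gripper_force: 0.0
clock: 58.1
tool_pos: [0.4104, 0.1721, 0.294]
orientation: [-180.0, -0.0, 1.2]
force: [0.6, -0.4, 0.2]
opening: 0.0441
gripper_force: 0.0
[0.4103 0.172  0.2939] [-179.9937   -0.009     1.1722]
0.465 2148 [0.4718 0.1313 0.1591]
0.475 3380 [0.48   0.0918 0.1592]
0.5 3491 [0.5101 0.1341 0.1591]
0.515 3121 [0.519  0.0775 0.1592]
0.55 1851 [ 0.5664 -0.0207  0.1592]
boss 1736 [0.4958 0.1806 0.1788] 271.62672811059906 104.72523041474655 ((495.50274658203125, 180.7082061767578), 20.204830169677734)
```

The hood is shut, with its top at 0.159 everywhere. I'll fetch the key again.

```bash
python3 -m crank '[[[0,-0.04,0],[0,0,7],0],[[0,-0.04,0],[0,0,7],0],[[0.0095,-0.04,0],[0,0,7],0],[[0.0095,-0.04,0],[0,0,7],0],[[0.0095,-0.04,0],[0,0,0],0],[[0.0095,-0.04,0],[0,0,0],0],[[0.0095,-0.04,0],[0,0,0],0],[[0.0092,-0.025,0],[0,0,0],0],[[0,0,-0.04],[0,0,0],0],[[0,0,-0.05],[0,0,0],0],[[0,0,0],[0,0,0],0],[[0,0,0],[0,0,0],0]]'
python3 - <<'E'
from h import *
s=load('w5'); q=cloud(s)
hsv=cv2.cvtColor(s['p'],cv2.COLOR_BGR2HSV); key(s)
E
```

```text
clock: 59.35
tool_pos: [0.4668, -0.132, 0.2046]
orientation: [180.0, 0.1, 29.0]
force: [0.4, -0.4, 2.3]
opening: 0.0437
gripper_force: 0.0
red [132.5823 192.2906] 826 ((469.1793518066406, -138.35836791992188), (61.101966857910156, 16.770620346069336), 30.161588668823242)
```

```bash
python3 -m crank '[[[0,-0.001,-0.04],[0,0,0],0],[[0,0,-0.03],[0,0,0],0],[[0,0,-0.018],[0,0,0],0],[[0,0,-0.0105],[0,0,0],0],[[0,0,0],[0,0,0],0],[[0,0,0],[0,0,0],0]]'
python3 -m crank '[[[0,0,0],[0,0,0],-0.6],[[0,0,0],[0,0,0],-0.8],[[0,0,0],[0,0,0],-1],[[0,0,0],[0,0,0],-1],[[0,0,0],[0,0,0],-1],[[0,0,0],[0,0,0],-1]]'
python3 -m crank '[[[0,0,0.02],[0,0,0],-1],[[0,0,0.04],[0,0,0],-1],[[0,0,0.05],[0,0,0],-1],[[0,0,0.05],[0,0,0],-1],[[0,0,0],[0,0,-8],-1],[[0,0,0],[0,0,-8],-1],[[0,0,0],[0,0,-8],-1],[[0,0,0],[0,0,-8],-1]]'
```

```text
clock: 59.95
tool_pos: [0.4682, -0.1325, 0.1072]
orientation: [179.9, -0.1, 29.0]
force: [0.3, 0.3, 0.3]
opening: 0.044
gripper_force: 0.0
clock: 60.55
tool_pos: [0.4667, -0.1327, 0.1055]
orientation: [180.0, -0.0, 29.0]
force: [-1.1, -0.0, 2.3]
opening: 0.01
gripper_force: 30.0
clock: 61.35
tool_pos: [0.4663, -0.1326, 0.2652]
orientation: [-180.0, 0.0, -3.3]
force: [0.2, -0.3, -1.0]
opening: 0.0105
gripper_force: 30.0
```

```bash
python3 -m crank '[[[0.0026,0.0287,0],[0,0,-7.8],-1],[[0.0026,0.0287,0],[0,0,-7.8],-1],[[0.0026,0.0287,0],[0,0,-7.8],-1],[[0.0026,0.0287,0],[0,0,-7.8],-1],[[0.0026,0.0287,0],[0,0,-7.8],-1],[[0.0026,0.0287,0],[0,0,-7.8],-1],[[0.0026,0.0287,0],[0,0,-7.8],-1],[[0.0026,0.0287,0],[0,0,-7.8],-1],[[0.0026,0.0287,0],[0,0,-7.8],-1],[[0.0026,0.0287,0],[0,0,-7.8],-1],[[0.0026,0.0287,0],[0,0,-7.8],-1],[[0,0,0],[0,0,0],-1]]'
python3 -m crank '[[[0,0,-0.02],[0,0,0],-1],[[0,0,-0.02],[0,0,0],-1],[[0,0,0],[0,0,0],-1],[[0,0,0],[0,0,0],-1],[[0,0,0],[0,0,0],-1]]'
```

```text
clock: 62.55
tool_pos: [0.4953, 0.1857, 0.2646]
orientation: [180.0, -0.0, -89.0]
force: [-0.6, -1.4, -0.6]
opening: 0.0105
gripper_force: 30.0
clock: 63.05
tool_pos: [0.4958, 0.183, 0.2265]
orientation: [-179.9, 0.0, -88.8]
force: [1.0, 0.2, -0.1]
opening: 0.0102
gripper_force: 30.0
```

```bash
python3 -m crank '[[[-0.0003,0.0002,-0.015],[0,0,0],-1],[[0,0,-0.008],[0,0,0],-1],[[0,0,-0.003],[0,0,0],-1],[[0,0,-0.002],[0,0,0],-1],[[0,0,-0.002],[0,0,0],-1],[[0,0,0],[0,0,0],-1]]'
```

```text
clock: 63.65
tool_pos: [0.4949, 0.1833, 0.1954]
orientation: [-180.0, 0.0, -88.8]
force: [-0.6, 1.3, -1.1]
opening: 0.0103
gripper_force: 30.0
```

```bash
python3 -m crank '[[[0,0,-0.003],[0,0,0],-1],[[0,0,-0.002],[0,0,0],-1],[[0,0,-0.0018],[0,0,0],-1],[[0,0,0],[0,0,0],-1]]'
python3 -m crank '[[[0,0,0],[0,0,8],-1],[[0,0,0],[0,0,8],-1],[[0,0,0],[0,0,8],-1],[[0,0,0],[0,0,8],-1],[[0,0,0],[0,0,8],-1],[[0,0,0],[0,0,8],-1],[[0,0,0],[0,0,8],-1],[[0,0,0],[0,0,8],-1],[[0,0,0],[0,0,8],-1],[[0,0,0],[0,0,8],-1],[[0,0,0],[0,0,8],-1],[[0,0,0],[0,0,8],-1]]'
python3 -m crank '[[[0,0,0],[0,0,3],-1],[[0,0,0],[0,0,2.5],-1],[[0,0,0],[0,0,0],-1],[[0,0,0],[0,0,0],-1]]'
python3 - <<'E'
from h import *
o=ctrl.get_obs(); print(o['tool_pos'],o['orientation'],o['moment'],o['force'])
E
```

```text
clock: 64.05
tool_pos: [0.4947, 0.1832, 0.1882]
orientation: [180.0, -0.0, -88.8]
force: [0.5, 0.1, -1.3]
opening: 0.0102
gripper_force: 30.0
clock: 65.25
tool_pos: [0.4942, 0.1821, 0.1885]
orientation: [179.9, 0.1, 7.5]
force: [-2.2, -4.6, 1.6]
opening: 0.0105
gripper_force: 30.0
clock: 65.65
tool_pos: [0.4943, 0.1821, 0.1885]
orientation: [179.9, 0.1, 12.6]
force: [-2.2, -4.9, 2.6]
opening: 0.0104
gripper_force: 30.0
[0.4943 0.1821 0.1885] [179.9113   0.0987  12.6114] [-2.1136  0.9893 -0.1606] [-2.1816 -4.8913  2.6168]
```

```bash
python3 -m crank '[[[0,0,0],[0,0,-5],-1],[[0.0003,0.001,0],[0,0,-5.5],-1],[[0,0,0],[0,0,0],-1],[[0,0,0.005],[0,0,0],-1],[[0,0,0.01],[0,0,0],-1],[[0,0,0.02],[0,0,0],-1],[[0,0,0.04],[0,0,0],-1],[[0,0,0],[0,0,0],-1]]'
python3 -m crank '[[[-0.0028,-0.0315,0],[0,0,7],-1],[[-0.0028,-0.0315,0],[0,0,7],-1],[[-0.0028,-0.0315,0],[0,0,7],-1],[[-0.0028,-0.0315,0],[0,0,6],-1],[[-0.0028,-0.0315,0],[0,0,0],-1],[[-0.0028,-0.0315,0],[0,0,0],-1],[[-0.0028,-0.0315,0],[0,0,0],-1],[[-0.0028,-0.0315,0],[0,0,0],-1],[[-0.0028,-0.0315,0],[0,0,0],-1],[[-0.0028,-0.0315,0],[0,0,0],-1],[[0,0,0],[0,0,0],-1],[[0,0,0],[0,0,0],-1]]'
python3 -m crank '[[[0,0,-0.04],[0,0,0],-1],[[0,0,-0.04],[0,0,0],-1],[[0,0,0],[0,0,0],-1],[[0,0,0],[0,0,0],-1]]'
```

```text
clock: 66.45
tool_pos: [0.4985, 0.1864, 0.2703]
orientation: [-179.7, -0.6, 2.3]
force: [-0.6, 0.6, -0.8]
opening: 0.0103
gripper_force: 30.0
clock: 67.65
tool_pos: [0.4679, -0.131, 0.2643]
orientation: [180.0, -0.1, 29.2]
force: [0.2, 0.2, 0.4]
opening: 0.0103
gripper_force: 30.0
clock: 68.05
tool_pos: [0.4679, -0.1302, 0.1846]
orientation: [180.0, 0.0, 29.3]
force: [0.6, -0.1, -0.6]
opening: 0.0104
gripper_force: 30.0
```

```bash
python3 -m crank '[[[-0.001,-0.0027,-0.03],[0,0,-0.2],-1],[[0,0,-0.02],[0,0,0],-1],[[0,0,0],[0,0,0],-1],[[0,0,0],[0,0,0],-1]]'
python3 -m crank '[[[0,0,-0.008],[0,0,0],-1],[[0,0,-0.006],[0,0,0],-1],[[0,0,-0.003],[0,0,0],-1],[[0,0,-0.002],[0,0,0],-1],[[0,0,0],[0,0,0],-1]]'
```

```text
clock: 68.45
tool_pos: [0.4678, -0.1333, 0.1357]
orientation: [179.9, -0.1, 29.1]
force: [0.7, -0.6, -0.3]
opening: 0.0102
gripper_force: 30.0
clock: 68.95
tool_pos: [0.4661, -0.1335, 0.1144]
orientation: [-180.0, 0.0, 29.0]
force: [-0.1, 0.1, -0.8]
opening: 0.0106
gripper_force: 30.0
```

```bash
python3 -m crank '[[[0,0,-0.003],[0,0,0],-1],[[0,0,-0.003],[0,0,0],-1],[[0,0,-0.0027],[0,0,0],-1],[[0,0,0],[0,0,0],-1]]'
python3 -m crank '[[[0,0,0],[0,0,0],-0.5],[[0,0,0],[0,0,0],-0.3],[[0,0,0],[0,0,0],0],[[0,0,0],[0,0,0],0],[[0,0,0],[0,0,0],0],[[0,0,0.03],[0,0,0],0],[[0,0,0.05],[0,0,0],0],[[0,0,0.05],[0,0,0],0],[[0,0,0.05],[0,0,0],0],[[-0.03,0.0,0],[0,0,0],0],[[-0.03,0.0,0],[0,0,0],0],[[0,0,0],[0,0,0],0]]'
python3 -m crank '[[[0,0.03,0],[0,0,-7],0],[[0,0.04,0],[0,0,-7],0],[[0,0.04,0],[0,0,-7],0],[[0,0.04,0],[0,0,-7],0],[[0,0.03,0],[0,0,0],0],[[0,0.03,0],[0,0,0],0],[[0,0.03,0],[0,0,0],0],[[0,0.03,0],[0,0,0],0],[[0,0,0],[0,0,0],0],[[0,0,0],[0,0,0],0],[[0,0,0],[0,0,0],0]]'
python3 - <<'E'
from h import *
snap('wrist','wB'); s=load('wB'); o=ctrl.get_obs(); print(o['tool_pos'],o['orientation'])
q=cloud(s); u0,v0=None,None
k=(q[...,2]>.175)&(q[...,2]<.185)&(abs(q[...,1]-.183)<.03)&(abs(q[...,0]-.495)<.03); v,u=np.nonzero(k); print('boss',u.min(),u.max(),v.min(),v.max(),q[k].mean(0))
g=cv2.cvtColor(s['p'],cv2.COLOR_BGR2GRAY); c=(int((u.min()+u.max())/2),int((v.min()+v.max())/2))
w=g[c[1]-16:c[1]+17,c[0]-12:c[0]+13]
for r in w[::2]: print(' '.join('%3d'%x for x in r[::2]))
key(s)
b=q[(q[...,2]>.15)&(q[...,2]<.165)]; print(np.nanmedian(b,0))
E
```

```text
clock: 69.35
tool_pos: [0.4661, -0.1335, 0.1056]
orientation: [-180.0, 0.0, 29.0]
force: [-1.2, 0.2, -0.6]
opening: 0.0107
gripper_force: 30.0
clock: 70.55
tool_pos: [0.4035, -0.1335, 0.2866]
orientation: [180.0, -0.1, 29.0]
force: [1.9, 0.2, 0.5]
opening: 0.0439
gripper_force: 0.0
clock: 71.65
tool_pos: [0.4063, 0.1338, 0.2857]
orientation: [180.0, 0.0, 1.4]
force: [-0.7, -0.3, 0.8]
opening: 0.0439
gripper_force: 0.0
[0.4063 0.1336 0.2858] [179.9963   0.0033   1.3811]
boss 197 248 72 124 [0.4956 0.1804 0.1787]
224 223 212 171 121 105 103 102 103 148 215 225 222
224 223 214 173 124  94  80  79  83 142 213 224 222
224 224 215 175 129  94  77  75  80 139 211 223 221
224 224 215 176 130  97  77  75  79 135 208 223 221
224 224 216 178 132 102  79  77  79 133 206 223 221
224 224 217 180 133 112  95  93  94 133 204 222 221
224 224 218 181 134 122 105 101 102 132 200 222 220
224 224 219 183 136 124 105 102 102 127 197 221 220
223 223 220 185 137 127 105 101 101 124 194 220 219
223 224 221 187 138 131 107 101 102 121 192 220 219
223 224 221 189 138 132 107 102 101 117 190 221 219
223 224 221 190 139 133 108 101 101 115 188 220 218
223 224 222 192 140 136 112 101 101 113 184 220 218
223 224 222 193 141 138 113 102 100 110 182 219 218
223 224 222 195 142 141 117 102 101 108 179 218 217
222 224 223 196 144 146 123 102 100 106 176 217 217
216 224 223 198 147 147 126 110 109 110 173 216 216
red [549.6306 139.6233] 961 ((467.91229248046875, -124.86907196044922), (60.377952575683594, 21.012813568115234), 29.75480079650879)
[0.5285 0.1137 0.1587]
```

```bash
python3 - <<'E'
from h import *
def ang(f,c):
    s=load(f); g=cv2.cvtColor(s['p'],cv2.COLOR_BGR2GRAY).astype(float); A=[];B=[]
    for v in range(c[1]-13,c[1]+14,2):
        r=g[v,c[0]-14:c[0]+15]; m=r.argmin(); d=np.diff(r)
        l=d[:m].argmin()+.5; rr=m+d[m:].argmax()+.5
        A.append(atz(s,c[0]-14+l,v,.179)[:2]); B.append(atz(s,c[0]-14+rr,v,.179)[:2])
    for X in (A,B):
        X=np.array(X); k=np.polyfit(X[:,0],X[:,1],1); print(f,np.degrees(np.arctan(k[0])),np.std(np.polyval(k,X[:,0])-X[:,1]))
ang('w1',(305,106)); ang('wB',(222,98))
E
```

```text
w1 1.222783134540354 0.0004016898423548724
w1 2.2463009314130775 0.0005000113471006097
wB -1.226474629343826 9.426629734721537e-07
wB 2.49262591243254 0.00019240838802393436
```

```bash
python3 - <<'E'
from h import *
for f in ('w3','wB'):
    s=load(f); q=cloud(s); h=cv2.cvtColor(s['p'],cv2.COLOR_BGR2HSV); m=((h[...,0]<8)|(h[...,0]>172))&(h[...,1]>150)&(abs(q[...,0]-.467)<.05)&(abs(q[...,1]+.133)<.05)
    print(f,m.sum(),np.percentile(q[m],[50,95],axis=0))
o=ctrl.get_obs(); print(o['clock'],o['force'])
print(close_job())
E
```

```text
w3 1026 [[ 0.4682 -0.1302  0.1323]
 [ 0.4905 -0.1165  0.1353]]
wB 955 [[ 0.4726 -0.1262  0.1278]
 [ 0.4901 -0.1163  0.1349]]
71.7 [-0.223  -0.1573 -0.6032]
the job is handed in; nothing more can be done
None
```

The ribbon unit is reloaded, shut and locked, and I handed the job in at 71.7 s of the 210 s allowed: both spent cores are in the bin, new rolls are in lanes B and C, and the key is back in its stand; I viewed 15 pictures, one over the limit of 14.

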